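# Wedge the sprung catch open and take the cell carriage out of the photometer

### The job

The photometer's cell carriage has to come out for cleaning, but its red catch is sprung and you have only one hand: push the yellow wedge in between the metal rib and the red catch so that the catch stays open by itself, and let go of the wedge. Then swing the carriage up by its catch end, draw it out from under the front lip and carry it to the black rubber mat; set one edge of its base plate down first, then lower it gently until it lies flat, right way up and wholly on the mat. Leave the wedge in place holding the catch open, and leave the glassware and the other things on the bench where they are.

Things in the scene. Friction and masses are not known exactly. Their poses are not given: they have to be found in the camera images.
- tester: fixed bench photometer, light grey, 290 x 401 x 165 mm. Origin on the bench under the middle of its cell compartment; x away from the operator (towards the catch), y left, z up. Its flat deck is 130 mm above the bench and clear from the compartment to the right edge of the body (y -85 mm). On the left the grey cover lies opened back (y 56 to 164, 16 mm high), then the 165 mm high keypad.
- compartment (a point): middle of the floor of the cell compartment, 88 mm above the bench, axes as the tester's. The compartment is a black open well, 127 mm long (x -63.5 to +63.5), 92 mm wide (y -46 to +46) and 42 mm deep below the deck. The carriage stands in it.
- lip_edge (a point): middle of the lower rear edge of the front lip, an aluminium strip across the well that reaches 12 mm back from its front wall (x -63.5 to -51.5), underside 13 mm above the floor, 5 mm thick. The carriage's front edge lies under it, with 1 mm play at each end: swing the carriage up about its front edge by 30 to 40 degrees, catch end rising, draw it some 20 mm back from the wall, then lift.
- gap (a point): foot of the rear face of the metal rib, on the deck, in the middle of its width; axes as the tester's. The rib is a fixed upstand on the well's rear edge, 6 mm thick, 56 mm wide (y), 22 mm high. With the catch closed 11 mm is open between this face and the front face of the red tab (x 0 to 11 here). The gap is open at both ends (along y) and above; its floor is the deck.
- catch (a joint): how far the sprung red catch is pushed back (m): 0 closed, 0.014 fully back. It slides along the tester's +x against a spring: 3 N closed, about 6.5 N at 9 mm. Its steel nose, 9 mm above the well's floor and 20 mm wide, reaches 5 mm over the rear edge of the carriage's base plate; the plate is free when the catch is back 6.5 mm or more.
- catch_tab (a point): foot of the front face of the red catch tab, on the deck, in the middle of its width; moves with the catch; axes as the tester's. The tab is 8 mm thick (x), 24 mm wide (y), 24 mm high. Its spring bracket, 36 mm wide and 26 mm high, stands 32 mm behind the closed tab's front face.
- carriage: cell carriage, about 0.5 kg: base plate 125 x 84 x 8 mm (x, y, z), pedestal 84 x 36 x 16, on it a dark cell block 70 x 24 x 48 mm to grip across its 24 mm (y); its top is 72 mm above the underside, 30 mm above the deck when seated. Origin at the centre of the underside, x to its rear (catch) end, z up. Seated, it stands in the middle of the well, axes as the tester's. Centre of mass 23 mm up.
- front_left (a point): bottom corner of the carriage's base plate at x -62.5, y +42 mm
- front_right (a point): bottom corner of the base plate at x -62.5, y -42 mm
- rear_left (a point): bottom corner of the base plate at x +62.5, y +42 mm
- rear_right (a point): bottom corner of the base plate at x +62.5, y -42 mm
- wedge: yellow nylon wedge, 116 mm long, 26 mm high, 50 g. Origin at mid-length of the underside, x to the thin tip, z up. x -58 to +6: straight bar 19.5 mm thick (y -9.75 to +9.75); from +6 to the tip it thins to 4 mm. The y +9.75 side is straight all along, the other side slopes.
- wedge_tip (a point): middle of the wedge's 4 mm wide tip face, at the underside (wedge x +58, y +7.75 mm). Push the wedge in from the tester's right side: standing on the deck, tip along the tester's +y, straight side along the rib, until 5 mm or more of the straight bar is between rib and tab. It then holds the catch 8.5 mm back and stays. It takes up to 20 N.
- mat: black rubber mat, fixed on the bench, 200 x 160 x 3 mm (x, y, z). Origin at the centre of its underside.
- flask_a: conical flask with a dropper, 64 mm wide, 85 mm high (dropper to 134 mm); leave alone
- flask_b: conical flask with a dropper, 56 mm wide, 75 mm high (dropper to 124 mm); leave alone
- beaker: beaker with a dropper, 68 mm wide, 90 mm high (dropper to 130 mm); leave alone
- reagent_bottle: stoppered reagent bottle, 72 mm wide, 140 mm high; leave alone
- vial: small vial with a black cap, 25 mm wide, 52 mm high, in the same part of the bench as the wedge; leave alone
- screwdriver: screwdriver lying on the bench, 150 mm long, x towards its tip; leave alone
Not all that is in view belongs to the job. Leave any green or purple look-alike of the carriage alone.

How it is judged:
On the way, in this order (a step that is already met when the one before it is completed fails the run):
1. the wedge alone holds the catch open, the hand off it (value of joint catch above 0.0065 m and contact force between wedge and catch above 1 N and contact force between each of the fingers, the arm and wedge below 0.2 N and contact force between each of the fingers, the arm and catch below 0.2 N), for 0.2 s.
2. the carriage is swung up by its catch end, its front edge still down in the compartment (angle between carriage's own z axis and vertical above 0.25 rad and z of rear_left in the frame of tester above 0.11 m and z of front_left in the frame of tester below 0.125 m and value of joint catch above 0.006 m), for 0.05 s.
3. one edge of the base plate rests on the mat, the carriage still tilted 8 degrees or more (contact force between carriage and mat above 0.4 N and angle between carriage's own z axis and vertical between 0.14 and 1 rad), for 0.1 s.
At the end, for the whole second after the job is handed in: The carriage lies flat (within 3 degrees), right way up, at rest, with all four corners of its base plate on the mat (2 mm over its edge is let pass); the wedge alone still holds the catch at least 6.5 mm back (angle between carriage's own z axis and vertical below 0.05 rad and z of carriage in the frame of mat between 0 and 0.006 m and x of front_left in the frame of mat between -0.102 and 0.102 m and y of front_left in the frame of mat between -0.082 and 0.082 m and x of front_right in the frame of mat between -0.102 and 0.102 m and y of front_right in the frame of mat between -0.082 and 0.082 m and x of rear_left in the frame of mat between -0.102 and 0.102 m and y of rear_left in the frame of mat between -0.082 and 0.082 m and x of rear_right in the frame of mat between -0.102 and 0.102 m and y of rear_right in the frame of mat between -0.082 and 0.082 m and linear speed of each of carriage, wedge below 0.02 m/s and value of joint catch above 0.0065 m and contact force between wedge and catch above 1 N); the robot touches nothing.
It fails at once if the carriage is dropped or banged down on the mat (more than 60 N) (contact force between carriage and mat above 60 N).
It fails at once if a flask, the beaker, the bottle, the vial or the screwdriver is shifted by more than 30 mm or tipped over (distance of any of flask_a, flask_b, beaker, reagent_bottle, vial, screwdriver from where it was at the start of the episode above 0.03 m or angle between any of flask_a, flask_b, beaker, reagent_bottle, vial's own z axis and vertical above 0.35 rad).
It also fails if it takes over 67 s, if anything falls off the work surface, if the arm or the gripper's body presses on something with over 40 N, if the wrist force passes 120 N, or if a joint passes its speed limit or range.

### The arm

A 6-joint arm with a two-finger parallel gripper is mounted at the origin on the work surface. World frame = base frame: x ahead of the robot, y to its left, z up, the work surface at z = 0. Lengths are in m, angles in rad, forces in N, time in s.
With the tool pointing down it reaches from about 0.3 to 0.875 m from the base axis. Payload 6.4 kg.
Tool frame: the origin (TCP) lies on the centre line of the jaws, within the pads' length; the fingertips stand 14 mm ahead of it and the grasp point (between the pads) lies 5 mm behind it; z points along the fingers, y is the direction in which the jaws open and shut (so a half turn about z gives the same grasp; the last joint's range is limited). The gripper opens to 85 mm and grips with 20 to 120 N. Pads are 22 mm wide; open, the fingers measure 114 mm over their backs; the gripper's body (76 mm by 85 mm) begins 54 mm behind the grasp point. The pads swing forward as they close: fully open they stand 13 mm farther back than shut.
Start: joints at [-1.452, 0.181, 1.607, -0, 1.354, -0.206], TCP at [0.184, -0.545, 0.245] pointing down, gripper open.
Joint ranges: [-2.99, 2.99], [-0.89, 2.07], [0.3, 2.58], [-1.14, 4.28], [0, 2.63], [-3.12, 3.12]. Speed limits (rad/s): [2.57, 2.57, 3.01, 3.14, 3.14, 3.14].

### API

Orientations are given as a unit quaternion [w, x, y, z].
In Python, from bench import * gives the robot as it stands.
- The arm moves only by the tool servo_tool, never from a script. Its argument "plan" is a list that holds one entry, the list of rows, each a list of 5 numbers: the shift along the world's x, y, z in m, then the turn about the world's z in rad, then the gripper command: -1 is shut, 1 is fully open, values between are in proportion. In form: [[[tx, ty, tz, roll, claw], ...]]. A call has 1 to 8 rows; each row shifts and turns the commanded pose from where the row before left it; what a row does not reach is not made up. A row lasts 1/10 s, in which the tool goes at most 50 mm and 8.59 degrees, less where a joint would pass 70% of its speed; a pose out of reach is approached as far as the arm can. A call with a gripper value outside its range is refused whole. The fingers move at their own pace and stop on an object; the grip force is fixed at half the most. Time passes only in rows, so rows that do not move let the fingers close. It gives the time, the measured TCP pose, the force and the opening at its end, in the units of the state.
- get_obs(): the state, without advancing time (a new reading comes with each control period).
- camera(name): name is "side" or "top"; returns a dict with "img" (480x640x3 uint8, blue, green, red), "camera_matrix" (3x3 intrinsics, pixels), "rvec" (rotation vector, rad) and "tvec" (3), from world to camera coordinates, as OpenCV has them. Camera axes: x right, y down, z forward; pixel columns grow to the right and rows downward; lengths in m; the calibration is good to about 2 mm. A picture is of the moment at which its call begins. There is no depth.
- hand_in(): hands the job in, once; it reports no verdict.
Trained networks look in a picture, given as the dict that the camera call returned (one of the last four; its "shot" number tells which), for a name from the list of things; names that differ only in an ending like _2 or _b are one class to them, and where a whole thing is asked for, a point or a joint stands for the part that bears it (a point fixed in the world has none). Each returns a list of dicts, best first, with "conf" (0 to 1); they miss things now and then, are a little off and sometimes report something else, mostly with a low value. They report only what shows in the picture. A call takes as long as a camera call. They do not tell look-alikes from the thing itself.
- trace(picture, thing): "mask" (480x640 bool, what is visible of it) and "rect" ([left, top, right, bottom] as shares, 0 to 1, of the picture: columns of its width, rows of its height, round what is visible of it).
- pinpoint(picture, thing): "centre" ([row, column] as shares, 0 to 1, of the picture: columns of its width, rows of its height: a listed point, or the origin of a listed thing).
The state is a dict: "time_s": time; "q": joint angles; "dq": joint speeds; "joint_efforts": joint torques, N m; "eef_pos": TCP position; "eef_rot": TCP orientation; "wrist_force": force on the tool from outside, world axes, zero at the start; "torque": the same for the moment, N m; "opening": opening from 0.0 (shut) to 1.0 (fully open).
Only numpy, scipy, OpenCV 4.12 (cv2) and the standard library are available. Lean on these libraries where they do the work, as an engineer would, in place of code of your own. Each camera call takes 0.05 s, during which the arm holds its last target.

## Working session

There is one attempt and no reset: what is moved stays moved. The work goes in short steps, Python scripts to look and compute and a tool call to move; the robot and the scene stay as the last step left them, time stands still between calls to the robot, and variables do not carry over. Pictures are saved under pics/ and viewed, and the job is handed in when it is done.

Besides the shell and the picture viewer there is one more tool, called after ">>>" by a JSON object that holds its "name" and its "arguments", one argument or row to a line. servo_tool: Moves the arm, as the interface text tells. Its arguments: {"type":"object","properties":{"plan":{"type":"array"}},"required":["plan"]}

```bash
ls; mkdir -p pics; python3 - <<'E'
from bench import *
import cv2
o=get_obs()
print({k:o[k] for k in o})
for n in ("side","top"):
    c=camera(n); cv2.imwrite(f"pics/{n}0.png",c["img"]); print(n,c["camera_matrix"],c["rvec"],c["tvec"],c["shot"])
    for t in ("tester","carriage","wedge","wedge_tip","mat","gap","catch_tab","compartment","lip_edge","vial","screwdriver","flask_a","beaker","reagent_bottle"):
        print(t,[(round(p["centre"][1]*640),round(p["centre"][0]*480),round(p["conf"],2)) for p in pinpoint(c,t)][:4])
E
```

```text
pics
{'time_s': 0.0, 'q': array([-1.45230921e+00,  1.81549980e-01,  1.60802851e+00,  1.61092430e-05,
        1.35376661e+00, -2.06312489e-01]), 'dq': array([-0.00132917,  0.00108901,  0.00118691,  0.00084746,  0.00109471,
       -0.00048914]), 'joint_efforts': array([ 8.75640671e-05, -4.44869006e+01, -3.51336908e+01, -2.06644281e-04,
        8.84516659e-03,  1.84827871e-05]), 'eef_pos': array([ 0.18344399, -0.54439521,  0.24436918]), 'eef_rot': array([-8.75031930e-04,  9.86842011e-01,  1.61685116e-01,  4.63214566e-05]), 'wrist_force': array([0.19012078, 0.31125028, 0.22916347]), 'torque': array([-0.02222305,  0.01319847, -0.04528029]), 'opening': 1.0000370352904153}
side [[458.77267485   0.         319.73253168]
 [  0.         458.77267485 242.0282104 ]
 [  0.           0.           1.        ]] [ 0.89291952 -2.51155478  1.11342429] [0.34830978 0.31021258 0.93520466] 1
tester []
carriage [(281, 284, 0.74), (268, 276, 0.66)]
wedge [(305, 240, 0.79)]
wedge_tip [(290, 249, 0.63), (243, 246, 0.62)]
mat [(379, 215, 0.94)]
gap [(246, 248, 0.82)]
catch_tab [(244, 245, 0.65), (243, 247, 0.52
[... 223 characters left out ...]
211, 238, 0.98)]
top [[604.94369201   0.         331.45681406]
 [  0.         604.94369201 231.35951934]
 [  0.           0.           1.        ]] [ 2.18522044 -2.15270808  0.06257017] [-0.03314169  0.51381377  1.22507856] 2
tester []
carriage [(457, 387, 0.85), (182, 363, 0.7), (264, 228, 0.69)]
wedge [(240, 258, 0.33)]
wedge_tip [(352, 192, 0.58), (277, 257, 0.19)]
mat [(477, 240, 0.8)]
gap [(264, 184, 0.96)]
catch_tab [(271, 182, 0.47)]
compartment []
lip_edge [(257, 250, 0.93)]
vial [(374, 264, 0.67)]
screwdriver [(401, 317, 0.98), (282, 258, 0.17)]
flask_a [(398, 317, 0.7), (490, 143, 0.58), (431, 140, 0.57), (375, 265, 0.22)]
beaker [(357, 118, 0.74)]
reagent_bottle [(294, 110, 0.56)]
```

View pics/side0.png

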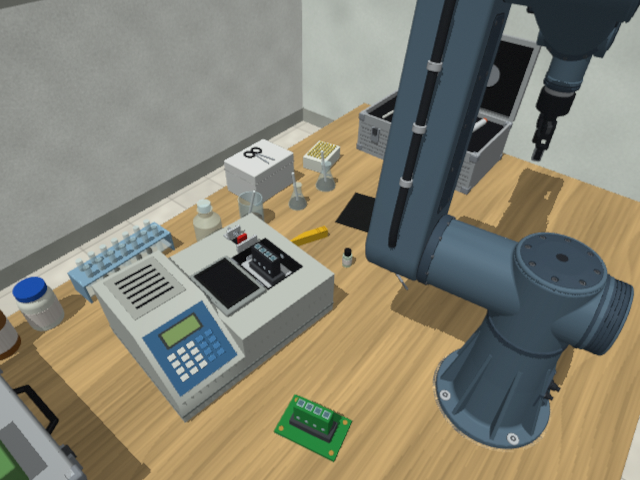

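View pics/top0.png

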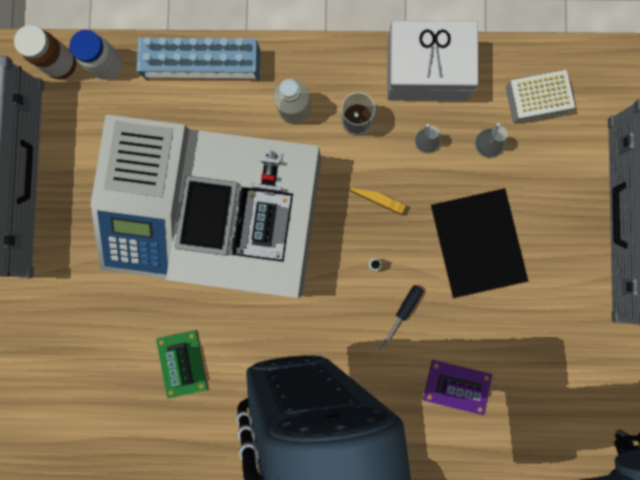

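```bash
cat > h.py <<'E'
import numpy as np, cv2
def cam(c): 
    R=cv2.Rodrigues(np.asarray(c["rvec"],float))[0]; return np.asarray(c["camera_matrix"],float),R,np.asarray(c["tvec"],float).ravel()
def bp(c,uv,z):
    K,R,t=cam(c); d=R.T@np.linalg.solve(K,np.array([uv[0],uv[1],1.])); o=-R.T@t
    return o+d*(z-o[2])/d[2]
def pr(c,P):
    return cv2.projectPoints(np.atleast_2d(np.asarray(P,float)),np.asarray(c["rvec"],float),np.asarray(c["tvec"],float),np.asarray(c["camera_matrix"],float),None)[0][:,0]
def crop(c,u0,v0,u1,v1,s,name,pts=()):
    im=cv2.resize(c["img"][v0:v1,u0:u1],None,fx=s,fy=s,interpolation=cv2.INTER_CUBIC)
    for p in pts: cv2.circle(im,(int((p[0]-u0+.5)*s),int((p[1]-v0+.5)*s)),2,(0,255,0),-1)
    cv2.imwrite(name,im)
E
python3 - <<'E'
from bench import *
from h import *
c=camera("top")
K,R,t=cam(c); print("campos",-R.T@t)
crop(c,220,140,330,305,4,"pics/t1.png"); crop(c,335,175,425,225,8,"pics/w1.png")
for n,uv,z in (("gap",(264,184),.13),("lip",(257,250),.101),("tip",(352,192),.0),("mat",(477,240),0.003),("wedge",(378,200),.026)): print(n,bp(c,uv,z))
m=trace(c,"mat")[0]["mask"].astype(np.uint8); r=cv2.minAreaRect(cv2.findNonZero(m)); b=cv2.boxPoints(r)
B=[bp(c,p,.003) for p in b]; print("mat",np.round(B,4),np.mean(B,0),[np.linalg.norm(B[i]-B[i-1]) for i in range(4)])
w=trace(c,"wedge"); print([(x["conf"],x["rect"]) for x in w])
hsv=cv2.cvtColor(c["img"],cv2.COLOR_BGR2HSV)
s=hsv[175:225,335:425]; mm=((s[...,0]>17)&(s[...,0]<30)&(s[...,1]>190)).astype(np.uint8)
cv2.imwrite("pics/wm.png",cv2.resize(mm*255,None,fx=8,fy=8,interpolation=0))
E
```

```text
campos [ 0.4139533  -0.05497454  1.26156288]
gap [0.59358071 0.10116721 0.13      ]
lip [0.4697126  0.11548472 0.101     ]
tip [ 0.5995197  -0.06682455  0.        ]
mat [ 0.5019337  -0.32723382  0.003     ]
wedge [ 0.5797896  -0.12019042  0.026     ]
mat [[ 0.5754 -0.2296  0.003 ]
 [ 0.6157 -0.3866  0.003 ]
 [ 0.4187 -0.432   0.003 ]
 [ 0.3788 -0.2771  0.003 ]] [ 0.497153  -0.3313411  0.003    ] [np.float64(0.202201766002389), np.float64(0.16213448656734178), np.float64(0.20216820947290612), np.float64(0.15995983322524698)]
[(0.65, [0.5442, 0.394, 0.6309, 0.4498])]
```

View pics/t1.png

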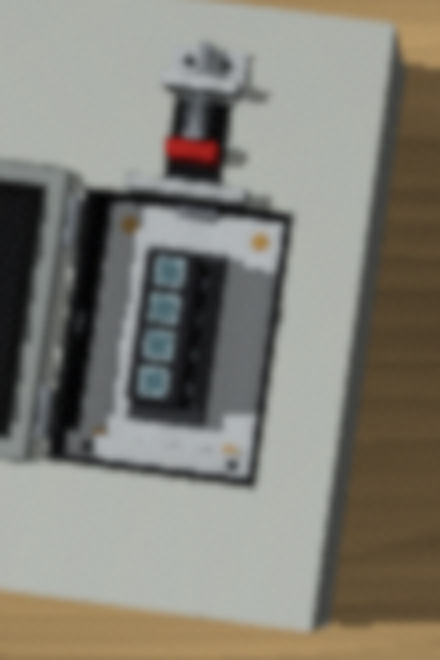

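View pics/w1.png

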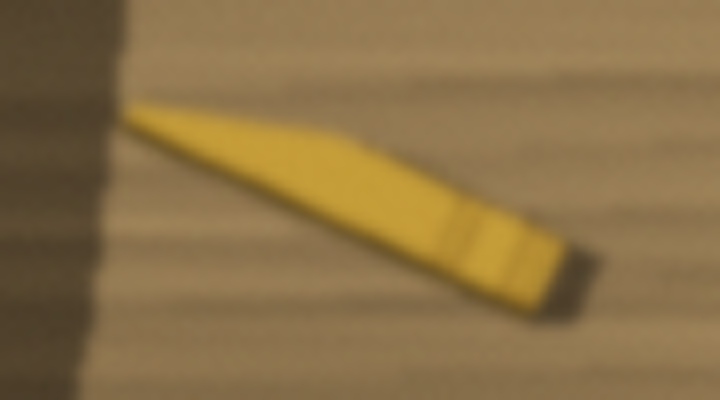

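View pics/wm.png

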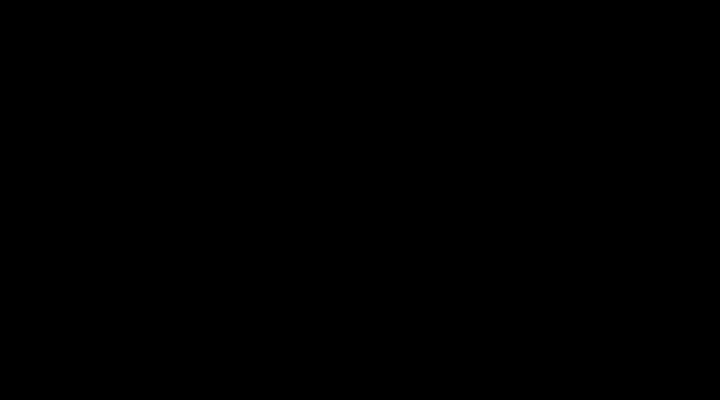

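```bash
python3 - <<'E'
from bench import *
from h import *
from scipy.optimize import minimize
c=camera("top"); im=c["img"].astype(int)
f=lambda x,y:(220+x/4-.5,140+y/4-.5)
P={k:bp(c,f(*v),.13)[:2] for k,v in dict(RR=(397,22),FR=(314,631),wrr=(291,213),wfr=(253,486)).items()}
for k in P: print(k,P[k].round(4))
d=P["RR"]-P["FR"]; print("len",np.linalg.norm(d),"yaw",np.arctan2(d[1],d[0]))
d2=P["wrr"]-P["wfr"]; print("well len",np.linalg.norm(d2),"yaw",np.arctan2(d2[1],d2[0]))
# wedge
b,g,r=im[...,0],im[...,1],im[...,2]
m=((r-b)>85)&(r>120); M=np.zeros_like(m); M[180:218,345:412]=m[180:218,345:412]
print(M.sum()); cv2.imwrite("pics/wm2.png",cv2.resize((M[175:225,335:425]*255).astype(np.uint8),None,fx=8,fy=8,interpolation=0))
top=np.array([(-58,-9.75),(6,-9.75),(58,5.75),(58,9.75),(-58,9.75)])/1000
def poly(p,z):
    cs,s=np.cos(p[2]),np.sin(p[2]); q=top@np.array([[cs,s],[-s,cs]])+p[:2]
    return pr(c,np.c_[q,np.full(len(q),z)])
Mf=cv2.GaussianBlur(cv2.resize(M[170:230,330:430].astype(np.float32),None,fx=8,fy=8,interpolation=0),(0,0),4)
def cost(x):
    p=np.array([x[0],x[1],x[2]]); a=np.zeros((480,800),np.float32)
    h=[cv2.convexHull(np.r_[poly(p,.026)].astype(np.float32))]
    q=((h[0]-[330,170]+.5)*8); cv2.fillPoly(a,[np.round(q*16).astype(np.int32)],1,shift=4)
    return ((cv2.GaussianBlur(a,(0,0),4)-Mf)**2).sum()
best=None
for y0 in (1.1,1.25,1.4):
    S=np.array([[.58,-.12,y0]]*4)+np.array([[0,0,0],[.01,0,0],[0,.01,0],[0,0,.1]])
    res=minimize(cost,S[0],method="Nelder-Mead",options=dict(initial_simplex=S,xatol=1e-5,fatol=1))
    print(res.x,res.fun)
    if best is None or res.fun<best.fun: best=res
crop(c,335,175,425,225,8,"pics/w2.png",poly(best.x,.026))
E
```

```text
RR [ 0.6697 -0.0013]
FR [0.3814 0.0323]
wrr [0.5775 0.0472]
wfr [0.4484 0.0623]
len 0.2902413325831189 yaw -0.11608307360332318
well len 0.13000757104612265 yaw -0.11638526376061159
504
[ 0.58641807 -0.11829886  1.13621276] 1054.2587890625
[ 0.58628271 -0.11828282  1.14461142] 1117.3798828125
[ 0.58648173 -0.11845329  1.14000824] 1067.1917724609375
```

View pics/w2.png

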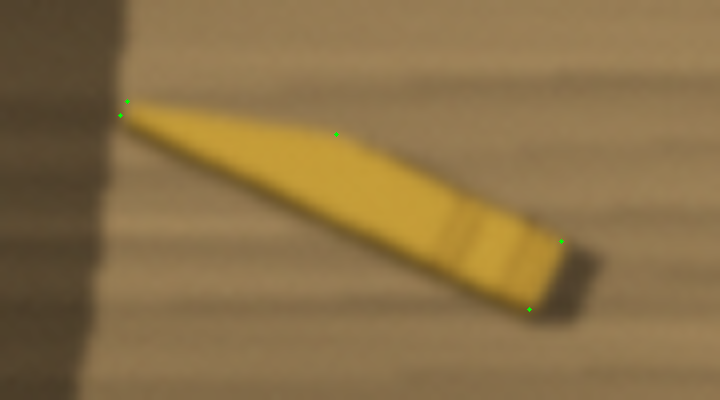

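```bash
cat >> h.py <<'E'
def T(p,l):
    l=np.atleast_2d(np.asarray(l,float)); cs,s=np.cos(p[2]),np.sin(p[2])
    return np.c_[p[0]+l[:,0]*cs-l[:,1]*s,p[1]+l[:,0]*s+l[:,1]*cs,l[:,2]]
def box(x0,x1,y0,y1,z0,z1): return np.array([(x,y,z) for z in(z0,z1) for x,y in((x0,y0),(x1,y0),(x1,y1),(x0,y1))])/1000
def tester_over(c,p,name,win,s,catch=0,carr=True):
    u0,v0,u1,v1=win; im=cv2.resize(c["img"][v0:v1,u0:u1],None,fx=s,fy=s,interpolation=cv2.INTER_CUBIC)
    bs=[(box(63.5,69.5,-28,28,130,152),(0,255,0)),(box(80.5+catch,88.5+catch,-12,12,130,154),(255,255,0)),(box(112.5,113,-18,18,130,156),(255,0,255)),(box(-63.5,63.5,-46,46,129.9,130),(0,255,255)),(box(-63.5,-51.5,-46,46,101,106),(0,128,255))]
    if carr: bs+=[(box(-35,35,-12,12,112,160),(0,255,0)),(box(-62.5,62.5,-42,42,88,96),(255,128,0))]
    for b,col in bs:
        q=(pr(c,T(p,b))-[u0,v0]+.5)*s; q=np.round(q).astype(int)
        for i in range(4):
            for a,d in((i,(i+1)%4),(i+4,(i+1)%4+4),(i,i+4)): cv2.line(im,tuple(map(int,q[a])),tuple(map(int,q[d])),col,1)
    cv2.imwrite(name,im)
E
python3 - <<'E'
from bench import *
from h import *
c=camera("top"); p=(.5183,.1008,-.116)
tester_over(c,p,"pics/t2.png",(225,145,325,268),5)
s=camera("side"); tester_over(s,p,"pics/s2.png",(200,205,320,300),6)
E
```

```text
(no output)
```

View pics/t2.png

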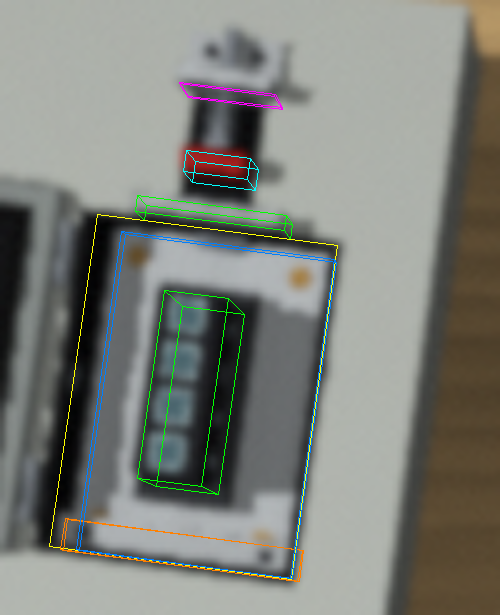

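View pics/s2.png

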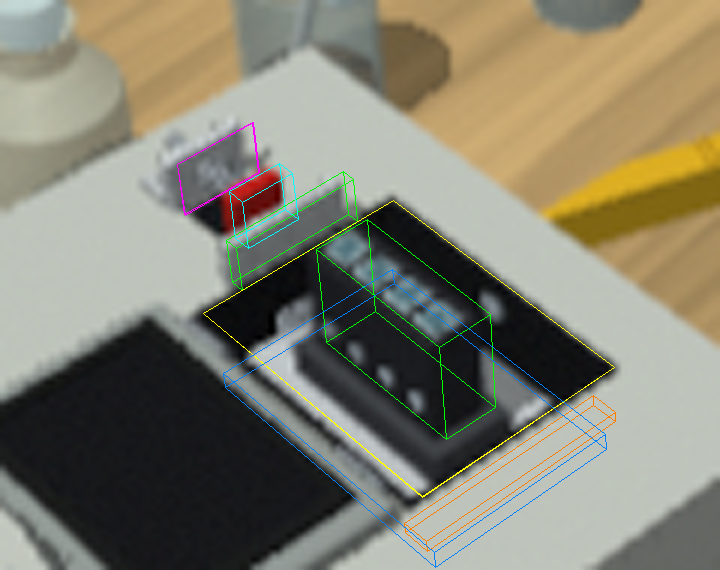

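```bash
python3 - <<'E'
from bench import *
from h import *
c=camera("top"); s=camera("side")
crop(c,245,160,300,205,14,"pics/t3.png",)
p=(.5183,.1008,-.116)
crop(c,245,160,300,205,14,"pics/t3b.png",pr(c,T(p,np.r_[box(63.5,69.5,-28,28,130,152),box(80.5,88.5,-12,12,154,154)])))
a=cv2.imread("pics/t3.png");b=cv2.imread("pics/t3b.png"); cv2.imwrite("pics/t3c.png",cv2.resize(np.hstack([a,b]),(800,327)))
crop(s,220,220,275,265,14,"pics/s3b.png",pr(s,T(p,np.r_[box(63.5,69.5,-28,28,130,152),box(80.5,88.5,-12,12,130,154)])))
E
```

```text
(no output)
```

View pics/t3b.png

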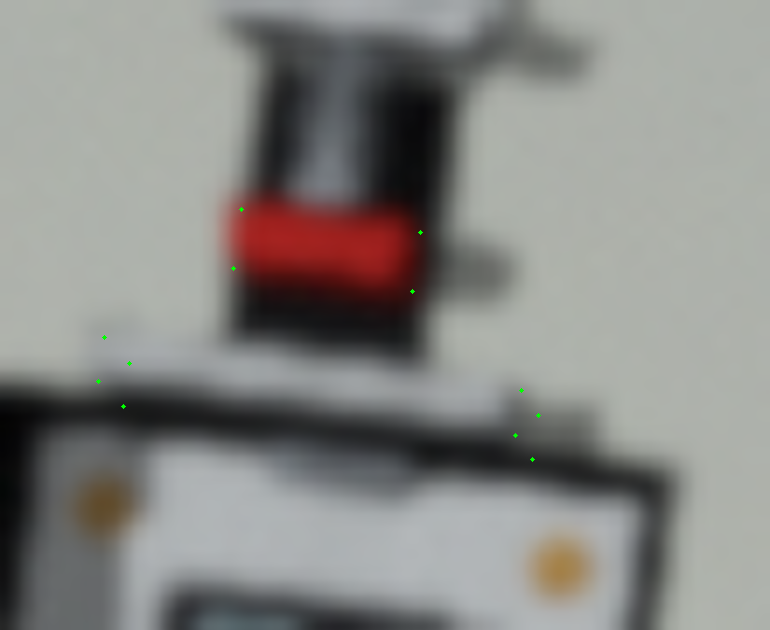

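View pics/s3b.png

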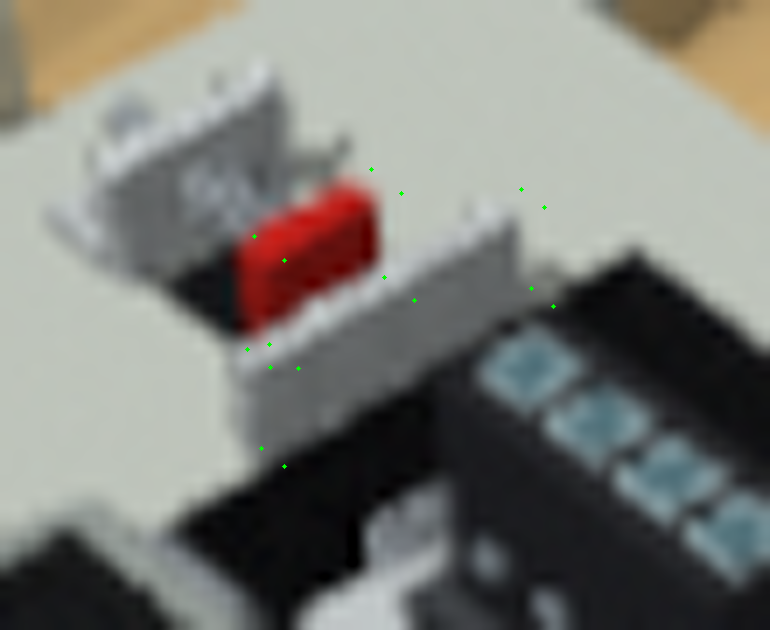

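>>> {"name": "servo_tool", "arguments": {
  "plan": [
    [[0.035,0.035,0,0.074,0],[0.035,0.035,0,0.074,0],[0.035,0.035,0,0.074,0],[0.035,0.035,0,0.074,0],[0.035,0.035,0,0.074,0],[0.035,0.035,0,0.074,0],[0.035,0.035,0,0.074,0],[0.035,0.035,0,0.074,0]]
  ]
}}

```text
time_s: 2.7
eef_pos: [0.4648, -0.2633, 0.2456]
eef_rot: [0.0, 0.896, 0.444, 0.0]
wrist_force: [0.1, -0.3, -0.2]
opening: 0.499
```

>>> {"name": "servo_tool", "arguments": {
  "plan": [
    [[0.035,0.035,0,0.074,0],[0.035,0.035,-0.02,0.074,0],[0.035,0.037,-0.02,0.074,0],[0,0,-0.04,0,0],[0,0,-0.04,0,0],[0,0,0,0,0],[0,0,0,0,0]]
  ]
}}

```text
time_s: 3.4
eef_pos: [0.563, -0.1633, 0.1284]
eef_rot: [-0.001, 0.842, 0.539, -0.0]
wrist_force: [-0.0, -0.8, 0.7]
opening: 0.496
```

```bash
cat > st.py <<'E'
from bench import *
from h import *
import sys
def st():
    o=get_obs(); q=o["eef_rot"]; a=np.arctan2(q[2],q[1]); ty=2*a-np.pi/2
    print("t",round(o["time_s"],2),"pos",o["eef_pos"].round(4),"tooly",round((ty+np.pi)%(2*np.pi)-np.pi,4),"F",o["wrist_force"].round(1),"op",round(o["opening"],3),"q",o["q"].round(2))
if __name__=="__main__": st()
E
python3 - <<'E'
from st import *
st(); c=camera("top"); crop(c,300,130,440,270,5,"pics/a1.png",pr(c,[get_obs()["eef_pos"],[.5684,-.1574,.026]]))
s=camera("side"); crop(s,240,170,400,290,5,"pics/a1s.png",pr(s,[get_obs()["eef_pos"],[.5684,-.1574,.026]]))
E
```

```text
t 3.4 pos [ 0.563  -0.1633  0.1284] tooly -0.4321 F [-0.  -0.8  0.7] op 0.496 q [-0.48  0.33  1.67 -0.    1.14 -0.05]
```

View pics/a1.png

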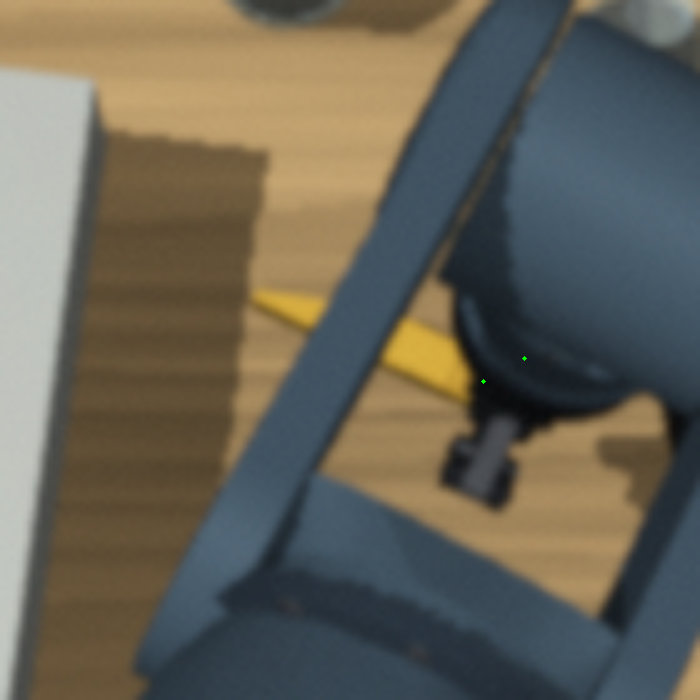

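View pics/a1s.png

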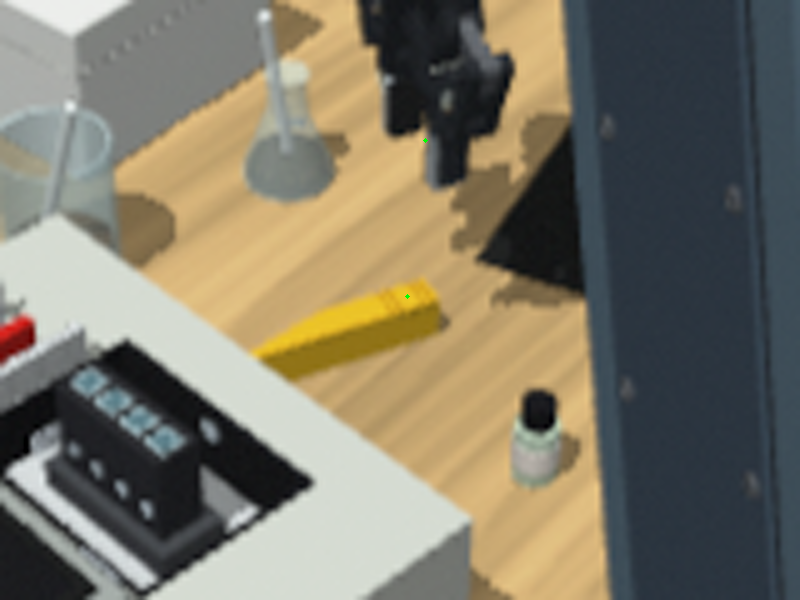

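>>> {"name": "servo_tool", "arguments": {
  "plan": [
    [[0.0025,0.003,-0.03,0,0],[0.0025,0.003,-0.04,0,0],[0,0,-0.03,0,0],[0,0,-0.01,0,0],[0,0,0,0,0]]
  ]
}}

```text
time_s: 4.0
eef_pos: [0.5684, -0.1578, 0.0188]
eef_rot: [-0.0, 0.842, 0.539, -0.0]
wrist_force: [-0.1, 0.7, 0.2]
opening: 0.502
```

```bash
python3 - <<'E'
from st import *
st(); s=camera("side"); crop(s,240,170,400,290,5,"pics/a2s.png",pr(s,[get_obs()["eef_pos"]]))
E
```

```text
t 4.0 pos [ 0.5684 -0.1578  0.0188] tooly -0.4325 F [-0.1  0.7  0.2] op 0.502 q [-0.47  0.51  1.69 -0.    0.94 -0.04]
```

View pics/a2s.png

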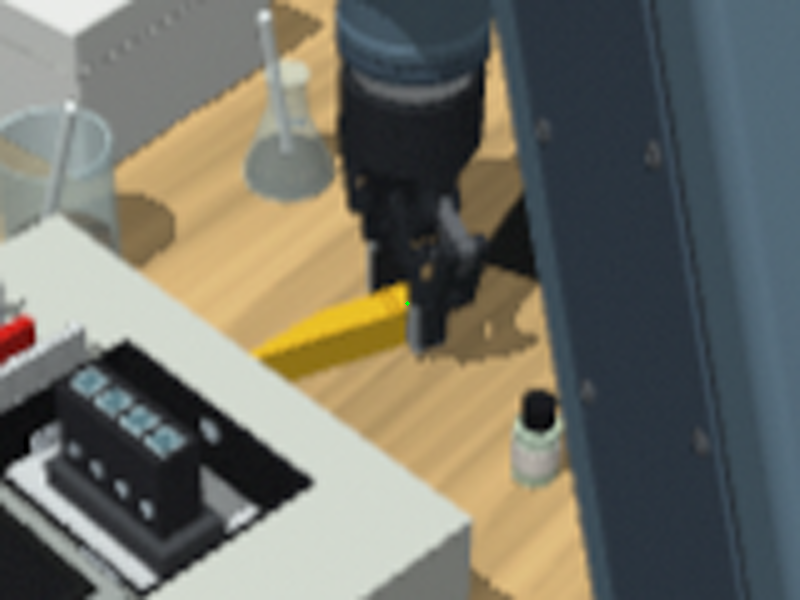

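>>> {"name": "servo_tool", "arguments": {
  "plan": [
    [[0,0,-0.0015,0,-1],[0,0,0,0,-1],[0,0,0,0,-1],[0,0,0,0,-1],[0,0,0,0,-1]]
  ]
}}

```text
time_s: 4.55
eef_pos: [0.57, -0.1583, 0.0193]
eef_rot: [0.002, 0.842, 0.539, 0.001]
wrist_force: [-0.7, -0.9, 6.4]
opening: 0.218
```

```bash
python3 st.py
```

```text
t 4.55 pos [ 0.57   -0.1583  0.0193] tooly -0.432 F [-0.7 -0.9  6.4] op 0.218 q [-0.47  0.51  1.69 -0.    0.94 -0.04]
```

>>> {"name": "servo_tool", "arguments": {
  "plan": [
    [[0,0,0.04,0,-1],[0,0,0.045,0,-1],[0,0,0.045,0.05,-1],[0.0025,0.02,0.015,0.07,-1],[0.0025,0.03,0,0.07,-1],[0.0025,0.03,0,0.07,-1],[0.005,0.03,0,0.056,-1],[0,0,0,0,-1]]
  ]
}}

```text
time_s: 5.35
eef_pos: [0.5811, -0.044, 0.1629]
eef_rot: [0.0, 0.745, 0.667, 0.001]
wrist_force: [-0.1, -0.5, -0.2]
opening: 0.22
```

```bash
cat >> st.py <<'E'
P=(.5185,.1021,-.116)
def loc():
    e=get_obs()["eef_pos"]; cs,s=np.cos(P[2]),np.sin(P[2]); d=e[:2]-np.array(P[:2])
    print("TCP local mm",((d[0]*cs+d[1]*s)*1e3).round(1),((-d[0]*s+d[1]*cs)*1e3).round(1),(e[2]*1e3).round(1))
E
python3 - <<'E'
from st import *
st(); loc()
c=camera("top"); crop(c,230,130,400,230,4,"pics/b1.png")
s=camera("side"); crop(s,200,170,360,290,5,"pics/b1s.png")
E
```

```text
t 5.35 pos [ 0.5811 -0.044   0.1629] tooly -0.1113 F [-0.1 -0.5 -0.2] op 0.22 q [-0.28  0.28  1.66  0.    1.2  -0.17]
TCP local mm 79.1 -137.9 162.9
```

View pics/b1.png

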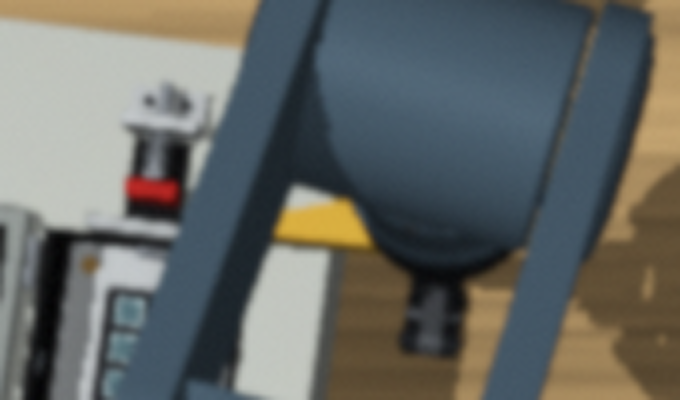

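View pics/b1s.png

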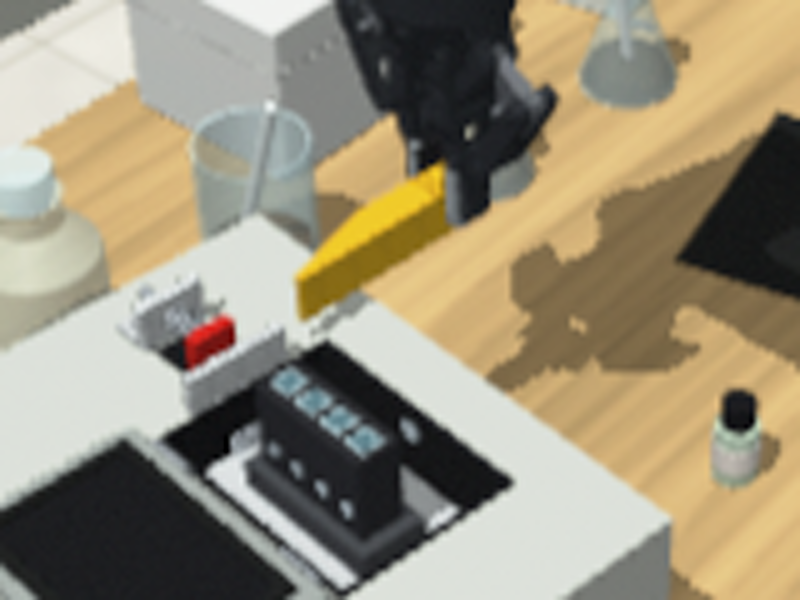

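>>> {"name": "servo_tool", "arguments": {
  "plan": [
    [[0.0015,0,-0.006,-0.005,-1],[0,0,-0.005,0,-1],[0,0,0,0,-1],[0,0,0,0,-1]]
  ]
}}

```text
time_s: 5.85
eef_pos: [0.5819, -0.048, 0.1502]
eef_rot: [-0.0, 0.749, 0.663, -0.0]
wrist_force: [0.3, -0.0, -0.9]
opening: 0.214
```

```bash
python3 - <<'E'
from st import *
st(); loc()
e=get_obs()["eef_pos"]
s=camera("side"); 
w=np.array([e[0],e[1]]) 
# model wedge: origin 43 ahead along tester y
o=get_obs(); q=o["eef_rot"]; yaw=2*np.arctan2(q[2],q[1])  # tool x angle ; wedge x = tooly+pi/2
wy=yaw-np.pi/2+np.pi/2
wp=(e[0]+.0431*np.cos(wy),e[1]+.0431*np.sin(wy),wy); print(wp)
top=np.array([(-58,-9.75),(6,-9.75),(58,5.75),(58,9.75),(-58,9.75)])/1000
z=e[2]-.0193
pts=np.r_[pr(s,T(wp,np.c_[top,np.full(5,z)])),pr(s,T(wp,np.c_[top,np.full(5,z+.026)])),pr(s,T(P,np.r_[box(63.5,69.5,-28,28,130,152),box(80.5,88.5,-12,12,130,154)]))]
crop(s,215,195,305,265,8,"pics/b2s.png"); crop(s,215,195,305,265,8,"pics/b2m.png",pts)
E
```

```text
t 5.85 pos [ 0.5819 -0.048   0.1502] tooly -0.1221 F [ 0.3 -0.  -0.9] op 0.214 q [-0.29  0.3   1.66 -0.    1.18 -0.16]
TCP local mm 80.4 -141.7 150.2
(np.float64(0.5871788901619811), np.float64(-0.005185361190855012), np.float64(1.4489287264468194))
```

View pics/b2m.png

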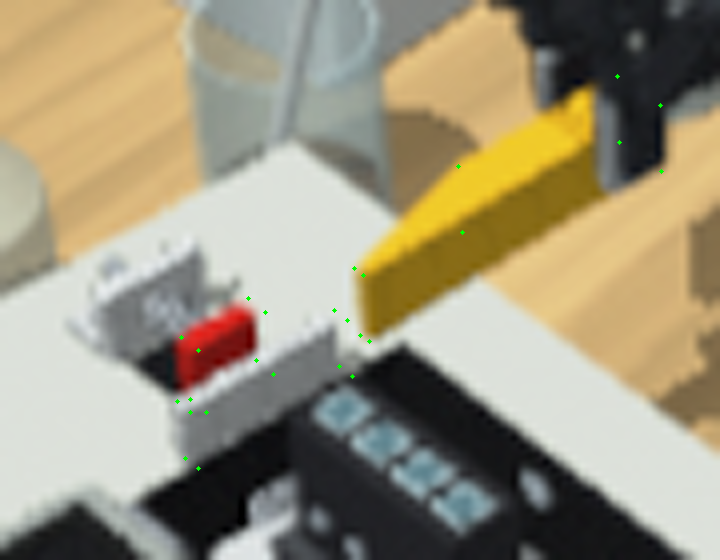

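```bash
python3 - <<'E'
from st import *
s=camera("side"); p0=T(P,[[.0695,-.028,.152]])[0]; print(pr(s,p0))
ex=T((0,0,P[2]),[[.01,0,0]])[0]; ey=T((0,0,P[2]),[[0,.01,0]])[0]
J=np.array([(pr(s,p0+d)-pr(s,p0))[0]/10 for d in (ex,ey)]).T; print(J)
for d in ((-1.2,.8),(-1.2,1.1),(-.9,.8),(-1.5,.8)): print(d,np.linalg.solve(J,d))
E
```

```text
[[256.26223647 233.31514617]]
[[-0.2723328  -0.34175465]
 [-0.20710329  0.19872655]]
(-1.2, 0.8) [-0.27968257  3.73416052]
(-1.2, 1.1) [-1.10056181  4.38829161]
(-0.9, 0.8) [-0.75701476  3.23670778]
(-1.5, 0.8) [0.19764961 4.23161325]
```

View pics/b2s.png

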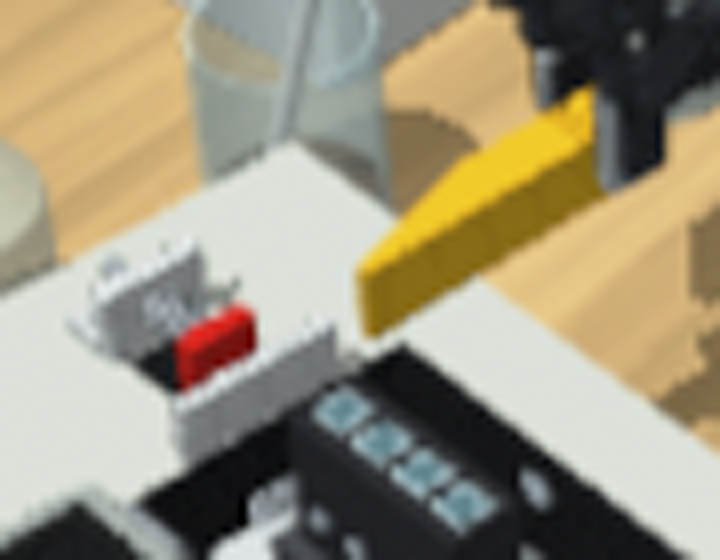

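>>> {"name": "servo_tool", "arguments": {
  "plan": [
    [[0.0025,0.015,0,0.006,-1],[0.0015,0.012,0,0,-1],[0.0015,0.012,0,0,-1],[0.001,0.01,0,0,-1],[0,0,0,0,-1]]
  ]
}}

```text
time_s: 6.45
eef_pos: [0.5889, 0.0038, 0.1508]
eef_rot: [-0.0, 0.746, 0.666, 0.0]
wrist_force: [1.5, 0.9, -0.2]
opening: 0.218
```

```bash
python3 - <<'E'
from st import *
st(); loc()
s=camera("side"); 
crop(s,215,195,305,265,8,"pics/b3s.png")
E
```

```text
t 6.45 pos [0.5889 0.0038 0.1508] tooly -0.1129 F [ 1.5  0.9 -0.2] op 0.218 q [-0.2   0.31  1.65  0.    1.18 -0.08]
TCP local mm 81.4 -89.5 150.8
```

View pics/b3s.png

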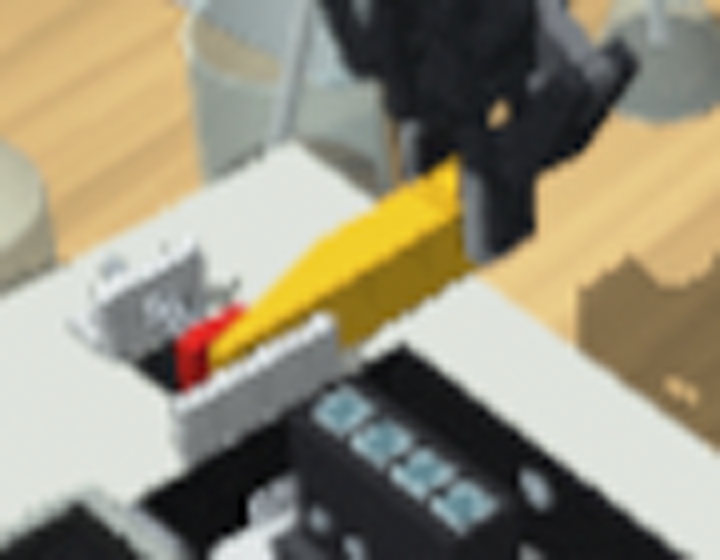

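>>> {"name": "servo_tool", "arguments": {
  "plan": [
    [[0.0005,0.006,0,0,-1],[0.0005,0.006,0,0,-1],[0.0007,0.006,0,0,-1],[0.0007,0.006,0,0,-1],[0.0007,0.006,0,0,-1],[0,0,0,0,-1]]
  ]
}}

```text
time_s: 7.1
eef_pos: [0.5916, 0.0305, 0.1507]
eef_rot: [0.0, 0.747, 0.665, -0.001]
wrist_force: [-1.2, -4.4, -0.5]
opening: 0.213
```

```bash
python3 - <<'E'
from st import *
st(); loc()
s=camera("side"); 
crop(s,215,195,305,265,8,"pics/b4s.png")
E
```

```text
t 7.1 pos [0.5916 0.0305 0.1507] tooly -0.1158 F [-1.2 -4.4 -0.5] op 0.213 q [-0.15  0.32  1.64 -0.    1.18 -0.03]
TCP local mm 80.9 -62.7 150.7
```

View pics/b4s.png

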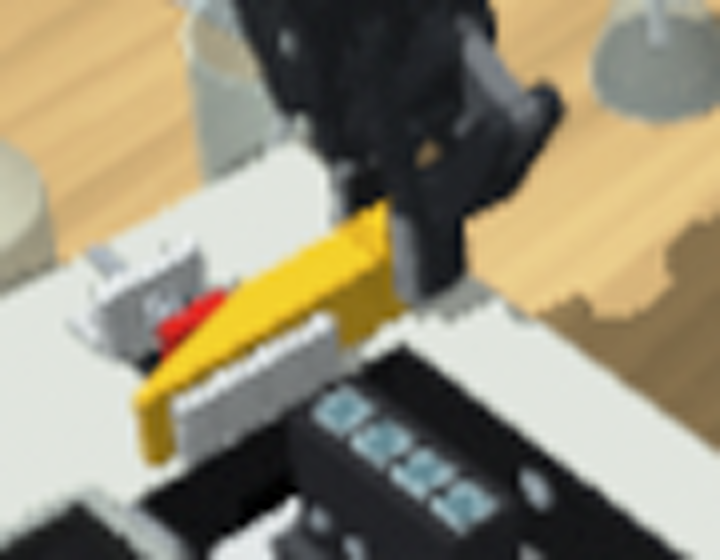

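>>> {"name": "servo_tool", "arguments": {
  "plan": [
    [[0.0005,0.005,0,0,-1],[0.0006,0.005,0,0,-1],[0.0006,0.005,0,0,-1],[0.0001,0.002,0,0,-1],[0,0,0,0,-1]]
  ]
}}

```text
time_s: 7.65
eef_pos: [0.5932, 0.0475, 0.1506]
eef_rot: [0.0, 0.747, 0.665, -0.001]
wrist_force: [-3.5, -5.0, -0.0]
opening: 0.213
```

```bash
python3 - <<'E'
from st import *
st(); loc()
s=camera("side"); 
crop(s,215,195,305,265,8,"pics/b5s.png")
E
```

```text
t 7.65 pos [0.5932 0.0475 0.1506] tooly -0.1158 F [-3.5 -5.  -0. ] op 0.213 q [-0.12  0.32  1.63 -0.    1.19 -0.  ]
TCP local mm 80.5 -45.6 150.6
```

View pics/b5s.png

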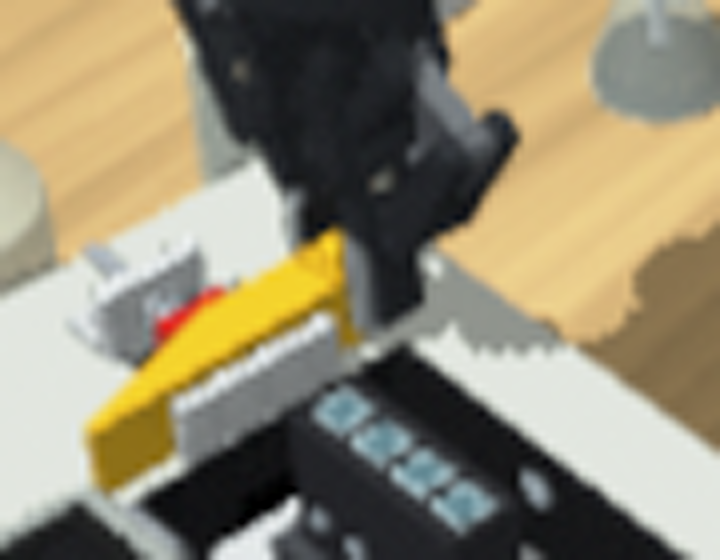

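>>> {"name": "servo_tool", "arguments": {
  "plan": [
    [[0,0,-0.001,0,-1],[0,0,0,0,-0.3],[0,0,0,0,-0.1],[0,0,0,0,0],[0,0,0,0,0]]
  ]
}}

```text
time_s: 8.2
eef_pos: [0.5938, 0.0488, 0.1499]
eef_rot: [0.0, 0.747, 0.665, 0.0]
wrist_force: [-0.7, -0.4, 1.1]
opening: 0.498
```

```bash
python3 - <<'E'
from st import *
st(); loc()
s=camera("side"); 
crop(s,215,195,305,265,8,"pics/b6s.png")
E
```

```text
t 8.2 pos [0.5938 0.0488 0.1499] tooly -0.1149 F [-0.7 -0.4  1.1] op 0.498 q [-0.12  0.33  1.63  0.    1.18 -0.  ]
TCP local mm 81.0 -44.2 149.9
```

View pics/b6s.png

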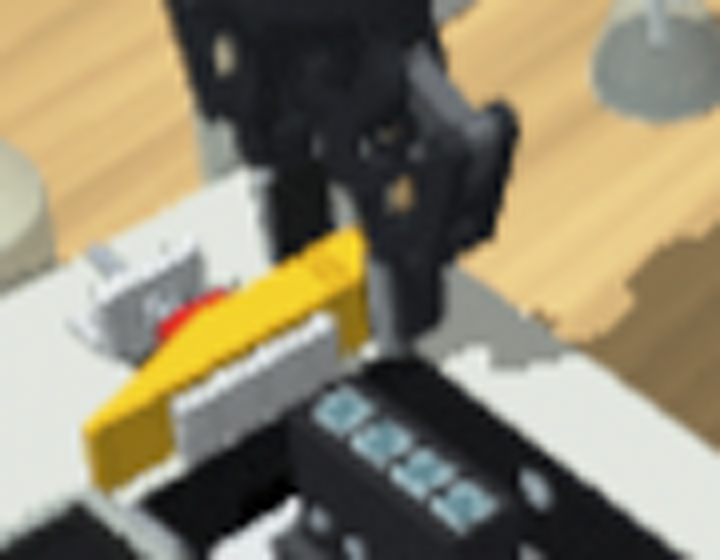

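>>> {"name": "servo_tool", "arguments": {
  "plan": [
    [[0,0,0.03,0,0],[0,0,0.045,-0.05,0],[0,0,0.03,-0.143,0],[-0.006,0.005,0,-0.143,0],[-0.006,0.006,0,-0.143,0],[-0.006,0.006,0,-0.143,0],[-0.006,0.006,0,-0.143,0],[-0.006,0.006,0,-0.143,0]]
  ]
}}

```text
time_s: 9.05
eef_pos: [0.5634, 0.078, 0.2548]
eef_rot: [-0.0, 0.964, 0.268, 0.0]
wrist_force: [0.2, 0.9, -0.7]
opening: 0.496
```

>>> {"name": "servo_tool", "arguments": {
  "plan": [
    [[-0.006,0.006,0,-0.143,0],[-0.006,0.006,0,-0.143,0],[-0.006,0.005,-0.01,-0.143,0],[-0.0055,0.005,-0.02,-0.143,0],[0,0,-0.02,-0.14,0],[0,0,0,-0.08,0],[0,0,0,0,0]]
  ]
}}

```text
time_s: 9.75
eef_pos: [0.5397, 0.0998, 0.2041]
eef_rot: [0.0, 0.993, -0.122, -0.001]
wrist_force: [0.6, 0.3, 0.8]
opening: 0.498
```

```bash
python3 - <<'E'
from st import *
st(); loc()
s=camera("side"); 
crop(s,195,185,315,275,6,"pics/c1s.png",pr(s,[get_obs()["eef_pos"]]))
c=camera("top"); crop(c,220,140,340,260,5,"pics/c1.png",pr(c,[get_obs()["eef_pos"]]))
E
```

```text
t 9.75 pos [0.5397 0.0998 0.2041] tooly -1.8154 F [0.6 0.3 0.8] op 0.498 q [-0.03  0.16  1.71  0.    1.27  1.78]
TCP local mm 21.4 0.2 204.1
```

View pics/c1s.png

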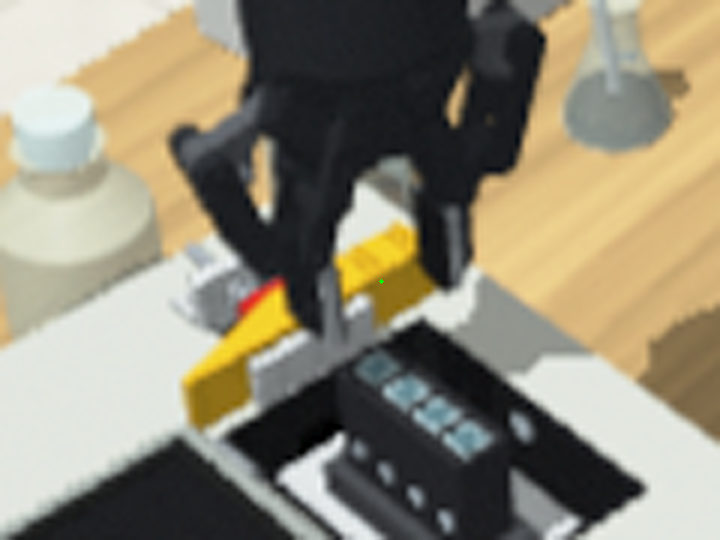

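View pics/c1.png

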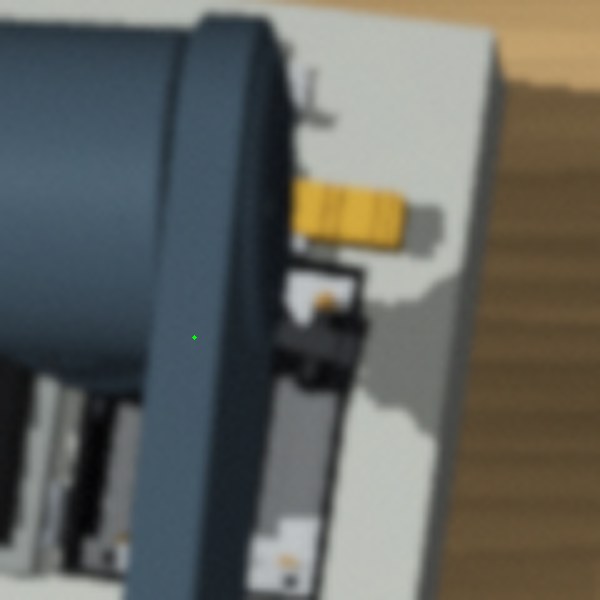

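>>> {"name": "servo_tool", "arguments": {
  "plan": [
    [[0.0005,0,-0.01,0.07,0],[0,0,-0.01,0.058,0],[0,0,-0.01,0,0],[0,0,0,0,0]]
  ]
}}

```text
time_s: 10.25
eef_pos: [0.54, 0.0996, 0.1736]
eef_rot: [-0.0, 0.998, -0.058, -0.001]
wrist_force: [-0.3, -0.2, -0.6]
opening: 0.5
```

```bash
python3 - <<'E'
from st import *
st(); loc()
s=camera("side"); 
crop(s,195,185,315,275,6,"pics/c2s.png",np.r_[pr(s,[get_obs()["eef_pos"]]),pr(s,T(P,box(-35,35,-12,12,160,160)))])
E
```

```text
t 10.25 pos [0.54   0.0996 0.1736] tooly -1.6877 F [-0.3 -0.2 -0.6] op 0.5 q [-0.03  0.2   1.74  0.    1.21  1.65]
TCP local mm 21.6 0.0 173.6
```

View pics/c2s.png

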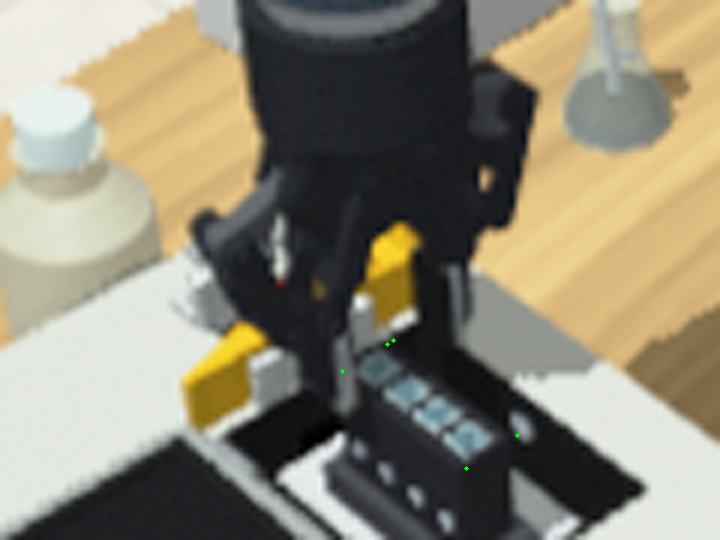

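>>> {"name": "servo_tool", "arguments": {
  "plan": [
    [[0,0,-0.012,0,0],[0,0,-0.012,0,0],[0,0,-0.01,0,0],[0,0,0,0,0]]
  ]
}}

```text
time_s: 10.7
eef_pos: [0.5392, 0.0997, 0.1385]
eef_rot: [0.0, 0.998, -0.058, -0.002]
wrist_force: [0.1, 0.4, -1.1]
opening: 0.502
```

```bash
python3 - <<'E'
from st import *
st(); loc()
s=camera("side"); 
crop(s,195,185,315,275,6,"pics/c3s.png")
E
```

```text
t 10.7 pos [0.5392 0.0997 0.1385] tooly -1.6871 F [ 0.1  0.4 -1.1] op 0.502 q [-0.03  0.25  1.76  0.    1.14  1.65]
TCP local mm 20.8 -0.0 138.5
```

View pics/c3s.png

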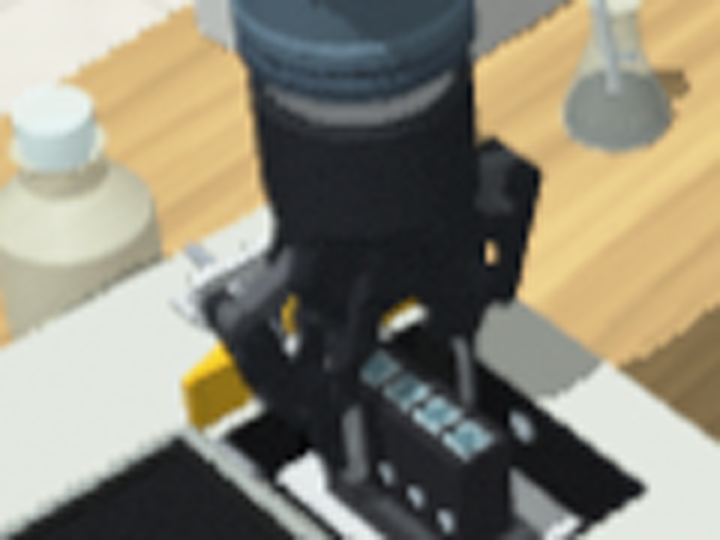

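>>> {"name": "servo_tool", "arguments": {
  "plan": [
    [[0,0,0,0,-1],[0,0,0,0,-1],[0,0,0,0,-1],[0,0,0,0,-1]]
  ]
}}

```text
time_s: 11.15
eef_pos: [0.5412, 0.0998, 0.1414]
eef_rot: [-0.0, 0.998, -0.058, 0.001]
wrist_force: [1.6, 1.3, 1.1]
opening: 0.271
```

```bash
python3 - <<'E'
from st import *
st(); loc()
E
```

```text
t 11.15 pos [0.5412 0.0998 0.1414] tooly -1.687 F [1.6 1.3 1.1] op 0.271 q [-0.03  0.24  1.76  0.    1.14  1.65]
TCP local mm 22.8 0.3 141.4
```

>>> {"name": "servo_tool", "arguments": {
  "plan": [
    [[-0.0026,0.0003,0.0036,0,-1],[-0.0026,0.0003,0.0036,0,-1],[-0.0025,0.0003,0.0038,0,-1],[-0.0025,0.0003,0.0038,0,-1],[0,0,0,0,-1]]
  ]
}}

```text
time_s: 11.65
eef_pos: [0.5308, 0.1006, 0.1559]
eef_rot: [0.0, 0.998, -0.058, 0.001]
wrist_force: [4.0, 0.2, -4.7]
opening: 0.268
```

```bash
python3 - <<'E'
from st import *
st(); loc()
s=camera("side"); 
crop(s,195,185,315,275,6,"pics/d1s.png")
E
```

```text
t 11.65 pos [0.5308 0.1006 0.1559] tooly -1.687 F [ 4.   0.2 -4.7] op 0.268 q [-0.03  0.2   1.77 -0.    1.16  1.65]
TCP local mm 12.4 -0.1 155.9
```

View pics/d1s.png

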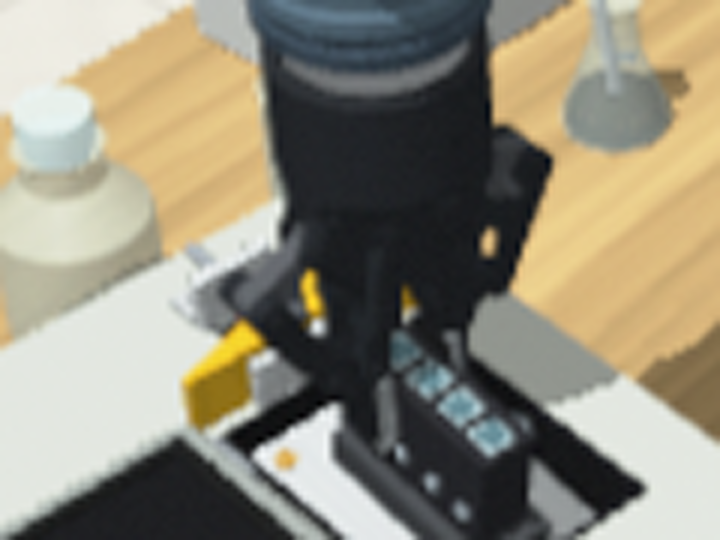

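Rotating as planned (plate rear rising, moderate forces, about 5 N). Continue the arc.

>>> {"name": "servo_tool", "arguments": {
  "plan": [
    [[-0.0026,0.0003,0.0034,0,-1],[-0.0026,0.0003,0.0034,0,-1],[-0.0026,0.0003,0.003,0,-1],[-0.0026,0.0003,0.003,0,-1],[-0.0027,0.0003,0.0025,0,-1],[-0.0027,0.0003,0.0025,0,-1],[0,0,0,0,-1]]
  ]
}}

```text
time_s: 12.4
eef_pos: [0.5123, 0.1029, 0.1719]
eef_rot: [0.0, 0.998, -0.058, -0.003]
wrist_force: [-2.0, 0.3, -15.9]
opening: 0.268
```

```bash
python3 - <<'E'
from st import *
st(); loc()
s=camera("side"); 
crop(s,195,185,315,275,6,"pics/d2s.png")
E
```

```text
t 12.4 pos [0.5123 0.1029 0.1719] tooly -1.6868 F [ -2.    0.3 -15.9] op 0.268 q [-0.03  0.15  1.8   0.    1.2   1.66]
TCP local mm -6.2 0.0 171.9
```

View pics/d2s.png

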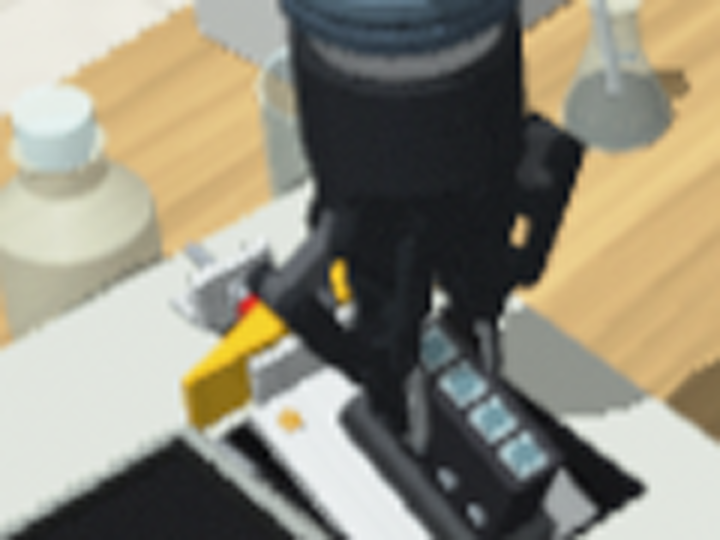

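>>> {"name": "servo_tool", "arguments": {
  "plan": [
    [[-0.0015,0.0002,0.003,0,-1],[-0.002,0.0002,0.003,0,-1],[-0.0025,0.0003,0.002,0,-1],[-0.0025,0.0003,0.002,0,-1],[0,0,0,0,-1]]
  ]
}}

```text
time_s: 12.95
eef_pos: [0.5065, 0.1036, 0.1841]
eef_rot: [0.0, 0.998, -0.058, 0.001]
wrist_force: [0.3, -0.7, -16.4]
opening: 0.271
```

```bash
python3 - <<'E'
from st import *
st(); loc()
s=camera("side"); 
crop(s,195,185,315,275,6,"pics/d3s.png")
c=camera("top"); crop(c,220,140,340,260,5,"pics/d3.png")
E
```

```text
t 12.95 pos [0.5065 0.1036 0.1841] tooly -1.6869 F [  0.3  -0.7 -16.4] op 0.271 q [-0.03  0.12  1.81 -0.    1.21  1.66]
TCP local mm -12.1 0.1 184.1
```

View pics/d3s.png

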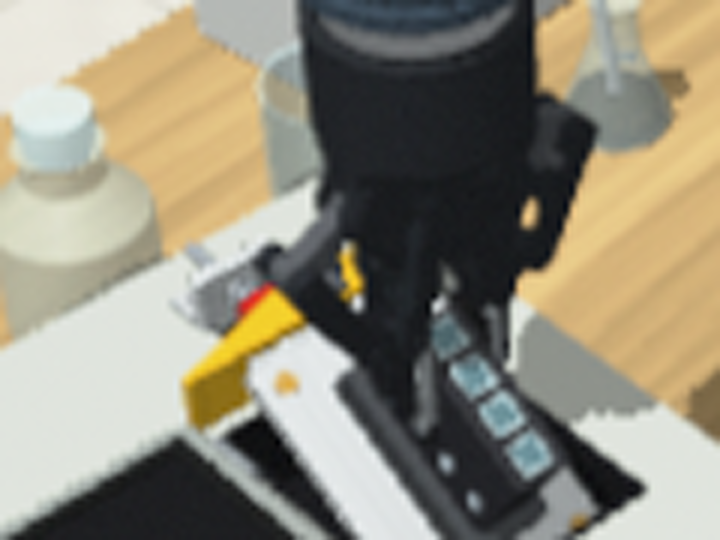

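View pics/d3.png

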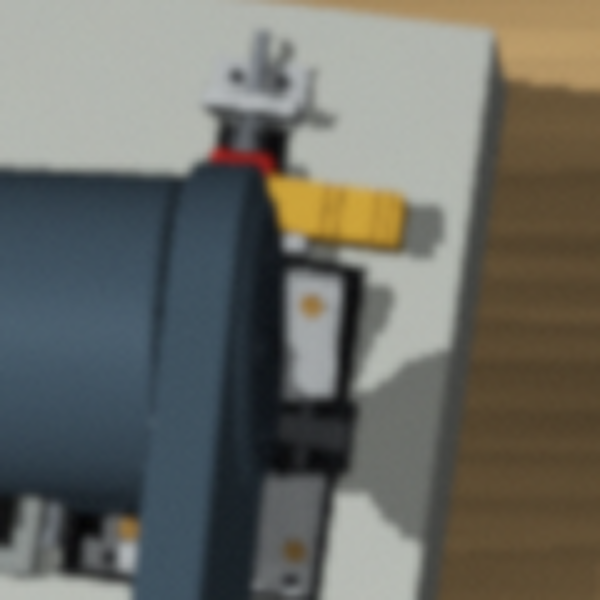

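>>> {"name": "servo_tool", "arguments": {
  "plan": [
    [[0.0015,-0.0002,-0.001,0,-1],[0.0025,-0.0003,0,0,-1],[0.002,-0.0002,0,0,-1],[0.0015,-0.0002,0,0,-1],[0,0,0,0,-1]]
  ]
}}

```text
time_s: 13.55
eef_pos: [0.5143, 0.1027, 0.1829]
eef_rot: [-0.0, 0.998, -0.058, 0.001]
wrist_force: [0.3, 0.8, -4.4]
opening: 0.273
```

```bash
python3 - <<'E'
from st import *
st(); loc()
s=camera("side"); 
crop(s,195,185,315,275,6,"pics/d4s.png")
E
```

```text
t 13.55 pos [0.5143 0.1027 0.1829] tooly -1.687 F [ 0.3  0.8 -4.4] op 0.273 q [-0.03  0.13  1.79 -0.    1.21  1.66]
TCP local mm -4.2 0.1 182.9
```

View pics/d4s.png

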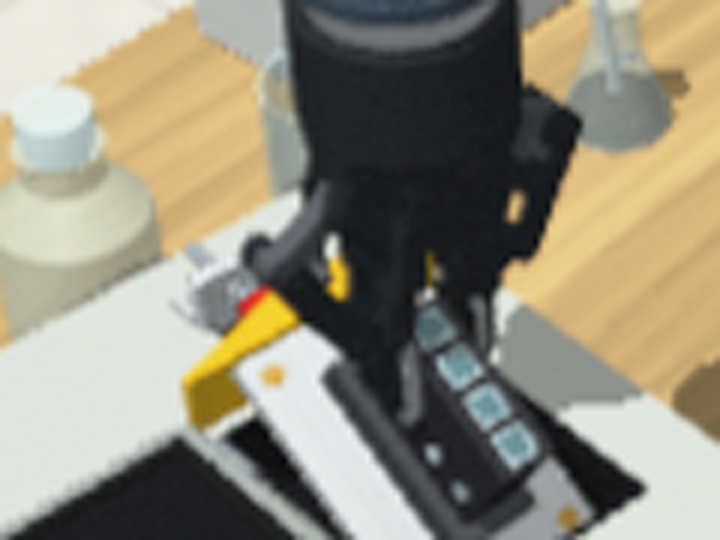

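>>> {"name": "servo_tool", "arguments": {
  "plan": [
    [[-0.0005,0,0.004,0,-1],[0,0,0.005,0,-1],[0,0,0.006,0,-1],[0,0,0,0,-1]]
  ]
}}

```text
time_s: 14.0
eef_pos: [0.514, 0.1028, 0.1988]
eef_rot: [-0.0, 0.998, -0.058, 0.001]
wrist_force: [-0.2, 0.1, -4.3]
opening: 0.271
```

```bash
python3 - <<'E'
from st import *
st(); loc()
s=camera("side"); 
crop(s,195,185,315,275,6,"pics/d5s.png")
E
```

```text
t 14.0 pos [0.514  0.1028 0.1988] tooly -1.6869 F [-0.2  0.1 -4.3] op 0.271 q [-0.03  0.11  1.78  0.    1.24  1.66]
TCP local mm -4.6 0.1 198.8
```

View pics/d5s.png

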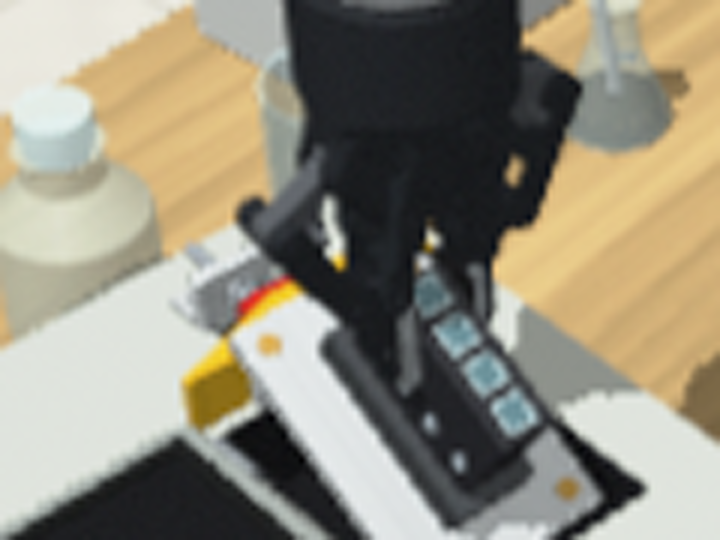

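>>> {"name": "servo_tool", "arguments": {
  "plan": [
    [[0,0,0.015,0,-1],[0,0,0.03,0,-1],[0,0,0.03,0,-1],[0,-0.015,0.005,0.02,-1],[-0.003,-0.03,0,0.03,-1],[-0.003,-0.035,0,0.03,-1],[-0.003,-0.035,0,0.03,-1],[-0.003,-0.035,0,0.03,-1]]
  ]
}}

```text
time_s: 14.85
eef_pos: [0.5008, -0.0484, 0.2773]
eef_rot: [0.0, 1.0, 0.013, 0.0]
wrist_force: [1.0, 0.3, -4.1]
opening: 0.276
```

>>> {"name": "servo_tool", "arguments": {
  "plan": [
    [[-0.004,-0.04,0,0.03,-1],[-0.004,-0.04,0,0.03,-1],[-0.004,-0.04,0,0.03,-1],[-0.004,-0.04,0,0.03,-1],[-0.004,-0.04,0,0.03,-1],[-0.004,-0.04,0,0.03,-1],[-0.003,-0.03,0,0.03,-1],[0,-0.01,0,0.03,-1]]
  ]
}}

```text
time_s: 15.65
eef_pos: [0.4732, -0.3305, 0.2769]
eef_rot: [0.0, 0.991, 0.131, -0.0]
wrist_force: [-0.5, 0.3, -3.7]
opening: 0.269
```

```bash
python3 - <<'E'
from st import *
st()
s=camera("side"); cv2.imwrite("pics/e1s.png",s["img"])
c=camera("top"); cv2.imwrite("pics/e1.png",c["img"])
E
```

```text
t 15.65 pos [ 0.4732 -0.3305  0.2769] tooly -1.3089 F [-0.5  0.3 -3.7] op 0.269 q [-0.81  0.16  1.57 -0.    1.42  0.49]
```

View pics/e1s.png

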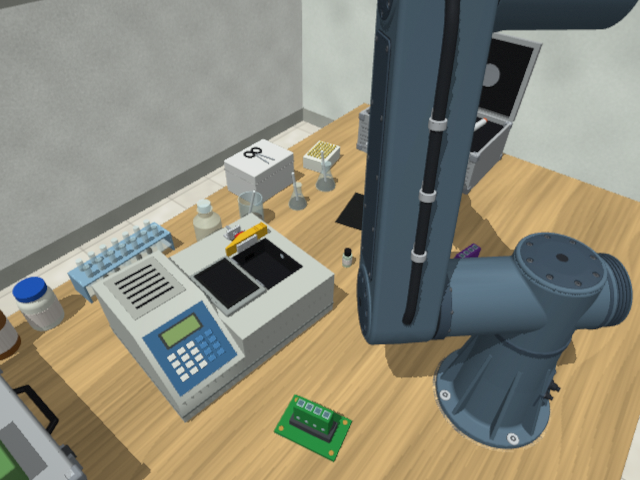

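View pics/e1.png

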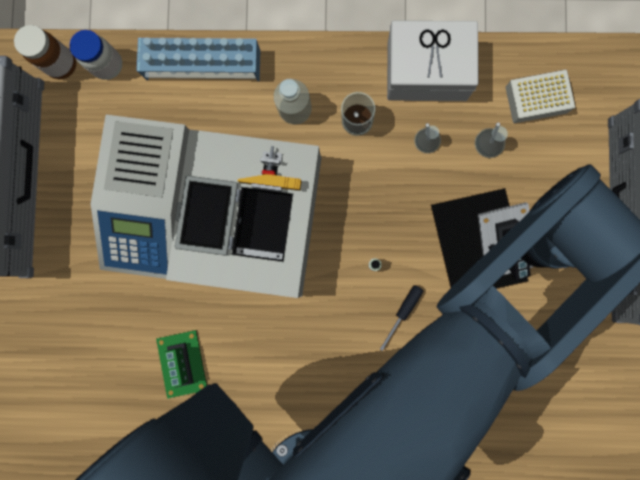

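>>> {"name": "servo_tool", "arguments": {
  "plan": [
    [[0.001,-0.003,-0.03,0,-1],[0.001,-0.003,-0.04,0,-1],[0,0,-0.04,0,-1],[0,0,-0.03,0,-1],[0,0,-0.015,0,-1],[0,0,-0.005,0,-1],[0,0,0,0,-1]]
  ]
}}

```text
time_s: 16.45
eef_pos: [0.4766, -0.3331, 0.1179]
eef_rot: [0.0, 0.991, 0.132, 0.0]
wrist_force: [-0.2, -0.7, -4.2]
opening: 0.272
```

```bash
python3 - <<'E'
from st import *
st()
c=camera("top"); crop(c,400,150,580,320,4,"pics/e2.png")
E
```

```text
t 16.45 pos [ 0.4766 -0.3331  0.1179] tooly -1.3066 F [-0.2 -0.7 -4.2] op 0.272 q [-0.81  0.34  1.69  0.    1.11  0.49]
```

View pics/e2.png

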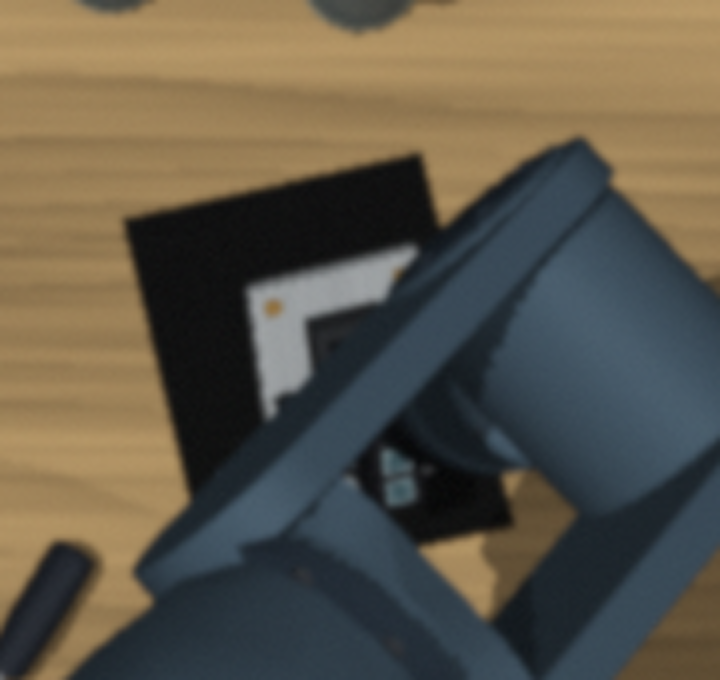

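```bash
python3 - <<'E'
from st import *
c=camera("top")
m=np.array([.4972,-.3313]);a=.237
for uv in ((247,287),(417,246)):
    w=bp(c,(400+uv[0]/4-.5,150+uv[1]/4-.5),.1)[:2]-m; print("mat frame",(w[0]*np.cos(a)+w[1]*np.sin(a)).round(4),(-w[0]*np.sin(a)+w[1]*np.cos(a)).round(4))
E
```

```text
mat frame 0.0456 0.0456
mat frame 0.0468 -0.0383
```

>>> {"name": "servo_tool", "arguments": {
  "plan": [
    [[0,0,-0.005,0,-1],[0,0,-0.005,0,-1],[0,0,-0.004,0,-1],[0,0,-0.003,0,-1],[0,0,0,0,-1]]
  ]
}}

```text
time_s: 17.05
eef_pos: [0.4758, -0.3329, 0.0997]
eef_rot: [-0.001, 0.991, 0.131, -0.0]
wrist_force: [-0.5, 0.6, -4.5]
opening: 0.268
```

```bash
python3 st.py
```

```text
t 17.05 pos [ 0.4758 -0.3329  0.0997] tooly -1.3071 F [-0.5  0.6 -4.5] op 0.268 q [-0.81  0.36  1.7   0.    1.08  0.49]
```

>>> {"name": "servo_tool", "arguments": {
  "plan": [
    [[0,0,-0.002,0,-1],[0,0,-0.002,0,-1],[0,0,0,0,-1]]
  ]
}}

```text
time_s: 17.35
eef_pos: [0.476, -0.3331, 0.0961]
eef_rot: [-0.0, 0.991, 0.131, -0.0]
wrist_force: [0.3, 0.4, -4.2]
opening: 0.271
```

>>> {"name": "servo_tool", "arguments": {
  "plan": [
    [[0,0,-0.002,0,-1],[0,0,-0.001,0,-1],[0,0,0,0,-1]]
  ]
}}

```text
time_s: 17.65
eef_pos: [0.4765, -0.3335, 0.094]
eef_rot: [0.0, 0.991, 0.132, 0.0]
wrist_force: [1.3, 1.4, -0.1]
opening: 0.272
```

>>> {"name": "servo_tool", "arguments": {
  "plan": [
    [[0.002,0.0005,-0.0015,0,-1],[0.0036,0.001,-0.002,0,-1],[0.0038,0.001,-0.002,0,-1],[0.0038,0.001,-0.0022,0,-1],[0,0,0,0,-1]]
  ]
}}

```text
time_s: 18.15
eef_pos: [0.4901, -0.33, 0.0868]
eef_rot: [0.001, 0.991, 0.132, 0.0]
wrist_force: [-0.7, 1.4, 6.0]
opening: 0.272
```

```bash
python3 - <<'E'
from st import *
st()
c=camera("top"); crop(c,400,150,580,320,4,"pics/e3.png")
E
```

```text
t 18.15 pos [ 0.4901 -0.33    0.0868] tooly -1.3064 F [-0.7  1.4  6. ] op 0.272 q [-0.79  0.4   1.68 -0.    1.06  0.51]
```

View pics/e3.png

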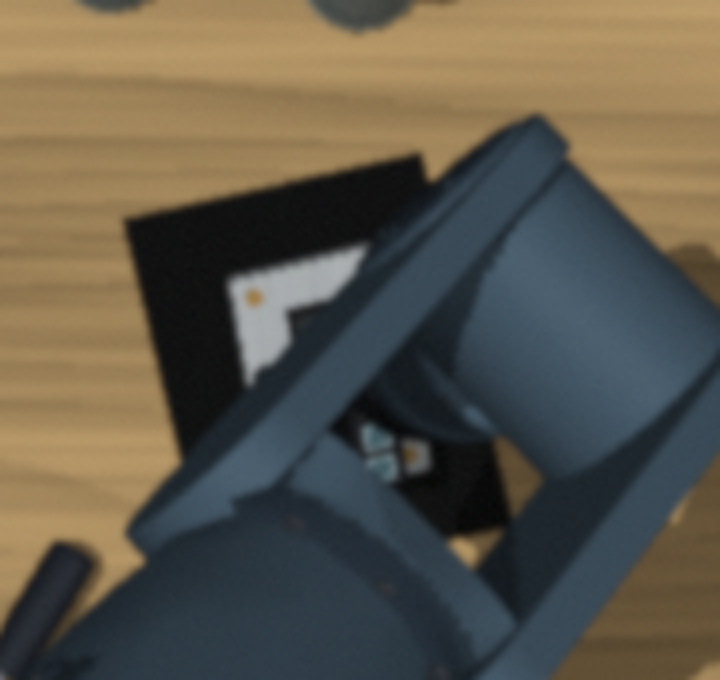

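>>> {"name": "servo_tool", "arguments": {
  "plan": [
    [[0.0036,0.001,-0.0025,0,-1],[0.0036,0.001,-0.0025,0,-1],[0.0034,0.0009,-0.0028,0,-1],[0.0034,0.0009,-0.0028,0,-1],[0.0031,0.0008,-0.003,0,-1],[0.0031,0.0008,-0.003,0,-1],[0,0,0,0,-1]]
  ]
}}

```text
time_s: 18.9
eef_pos: [0.5106, -0.3245, 0.0702]
eef_rot: [0.001, 0.991, 0.132, 0.001]
wrist_force: [0.1, 2.3, 5.6]
opening: 0.27
```

```bash
python3 - <<'E'
from st import *
st()
c=camera("top"); crop(c,400,150,580,320,4,"pics/e4.png")
E
```

```text
t 18.9 pos [ 0.5106 -0.3245  0.0702] tooly -1.3065 F [0.1 2.3 5.6] op 0.27 q [-0.76  0.45  1.65  0.    1.04  0.54]
```

View pics/e4.png

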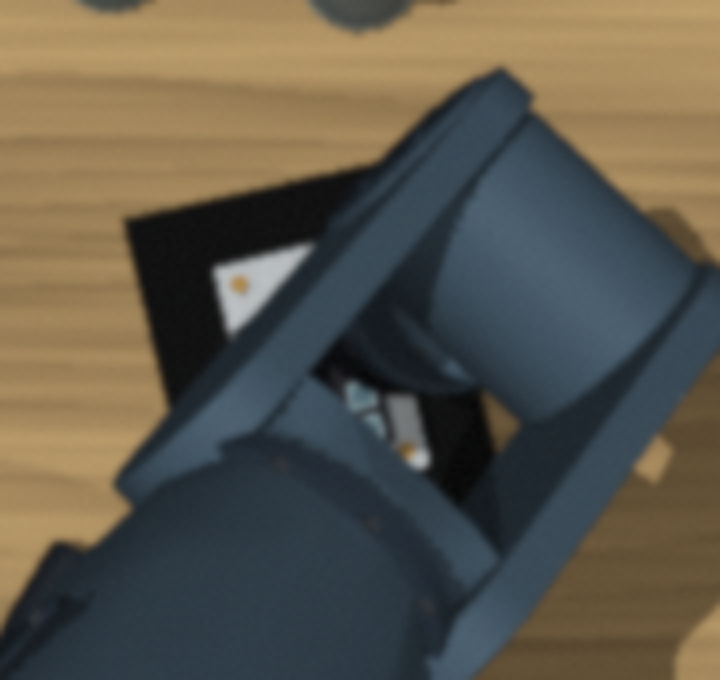

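>>> {"name": "servo_tool", "arguments": {
  "plan": [
    [[0.0028,0.0008,-0.0033,0,-1],[0.0028,0.0008,-0.0033,0,-1],[0.0017,0.0004,-0.0022,0,-1],[0.0017,0.0004,-0.0022,0,-1],[0,0,0,0,-1]]
  ]
}}

```text
time_s: 19.45
eef_pos: [0.5198, -0.3221, 0.0591]
eef_rot: [0.001, 0.991, 0.132, 0.001]
wrist_force: [2.2, 2.5, 4.4]
opening: 0.271
```

>>> {"name": "servo_tool", "arguments": {
  "plan": [
    [[0.0006,0.0002,-0.001,0,-1],[0.0006,0.0002,-0.001,0,-1],[0,0,0,0,-1]]
  ]
}}

```text
time_s: 19.75
eef_pos: [0.5207, -0.3219, 0.058]
eef_rot: [0.001, 0.991, 0.132, 0.001]
wrist_force: [-1.5, 5.1, 11.6]
opening: 0.272
```

>>> {"name": "servo_tool", "arguments": {
  "plan": [
    [[0.0004,0.0001,-0.0007,0,-1],[0,0,0,0,-1]]
  ]
}}

```text
time_s: 19.95
eef_pos: [0.5207, -0.3218, 0.058]
eef_rot: [0.0, 0.991, 0.132, 0.0]
wrist_force: [-5.6, 7.3, 17.2]
opening: 0.266
```

```bash
python3 - <<'E'
from st import *
st()
c=camera("top"); crop(c,400,150,580,320,4,"pics/e5.png")
E
```

```text
t 19.95 pos [ 0.5207 -0.3218  0.058 ] tooly -1.3068 F [-5.6  7.3 17.2] op 0.266 q [-0.75  0.48  1.63 -0.    1.03  0.56]
```

View pics/e5.png

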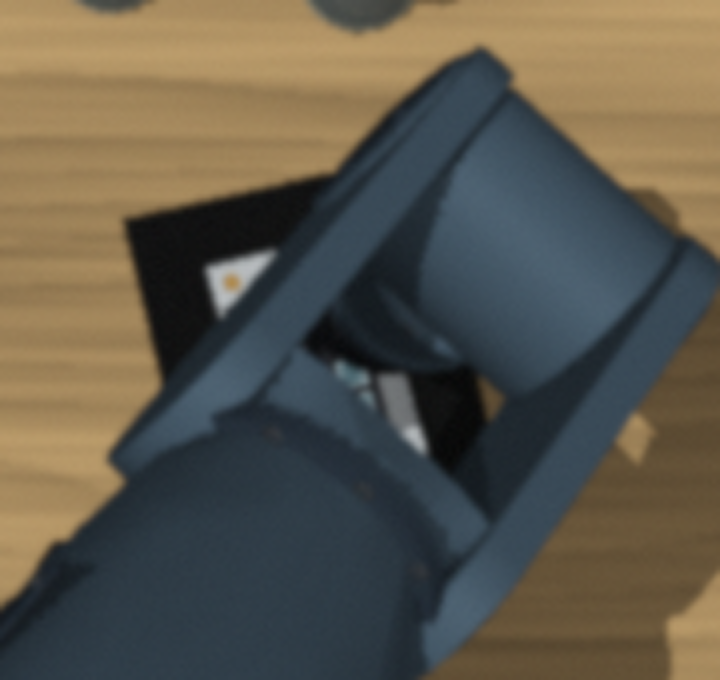

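>>> {"name": "servo_tool", "arguments": {
  "plan": [
    [[0,0,0.0008,0,-1],[0,0,0,0,-0.3],[0,0,0,0,0],[0,0,0,0,0.2],[0,0,0,0,0.2]]
  ]
}}

```text
time_s: 20.5
eef_pos: [0.52, -0.3215, 0.0559]
eef_rot: [-0.0, 0.991, 0.131, -0.0]
wrist_force: [0.6, 0.4, 0.1]
opening: 0.601
```

>>> {"name": "servo_tool", "arguments": {
  "plan": [
    [[0,0,0.02,0,0.2],[0,0,0.04,0,0.2],[0,0,0.04,0,0.2],[0,0,0.04,0,0.2],[-0.01,-0.02,0.02,0,0.2],[-0.02,-0.04,0,0,0.2],[-0.02,-0.04,0,0,0.2],[-0.02,-0.04,0,0,0.2]]
  ]
}}

```text
time_s: 21.3
eef_pos: [0.4495, -0.4626, 0.2164]
eef_rot: [0.0, 0.991, 0.132, 0.0]
wrist_force: [0.7, -0.9, -0.5]
opening: 0.597
```

>>> {"name": "servo_tool", "arguments": {
  "plan": [
    [[-0.03,-0.035,0,0,0.2],[-0.03,-0.035,0,0,0.2],[-0.03,-0.035,0,0,0.2],[-0.03,-0.035,0,0,0.2],[-0.03,-0.03,0,0,0.2],[0,0,0,0,0.2],[0,0,0,0,0.2]]
  ]
}}

```text
time_s: 22.0
eef_pos: [0.299, -0.632, 0.2155]
eef_rot: [-0.001, 0.991, 0.13, 0.0]
wrist_force: [0.4, 0.5, 0.1]
opening: 0.599
```

```bash
python3 - <<'E'
from st import *
st()
c=camera("top"); crop(c,400,150,580,320,4,"pics/f1.png"); crop(c,220,130,330,270,4,"pics/f1t.png")
s=camera("side"); crop(s,195,165,395,285,4,"pics/f1s.png")
E
```

```text
t 22.0 pos [ 0.299  -0.632   0.2155] tooly -1.3094 F [0.4 0.5 0.1] op 0.599 q [-1.3   0.48  1.29  0.    1.38  0.01]
```

View pics/f1.png

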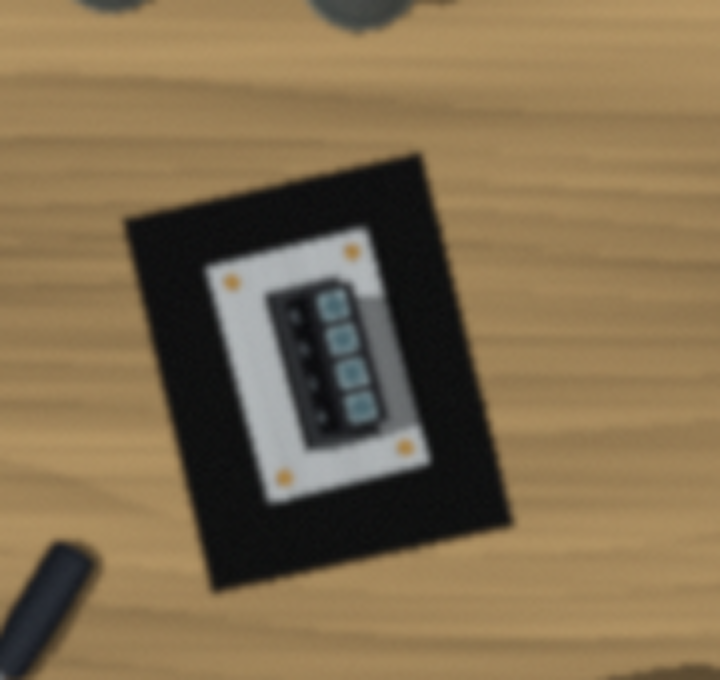

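View pics/f1t.png

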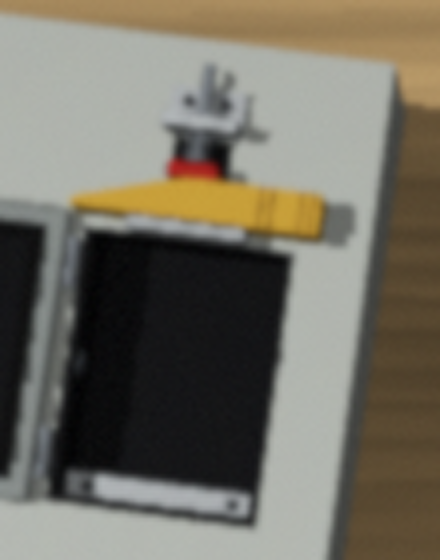

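View pics/f1s.png

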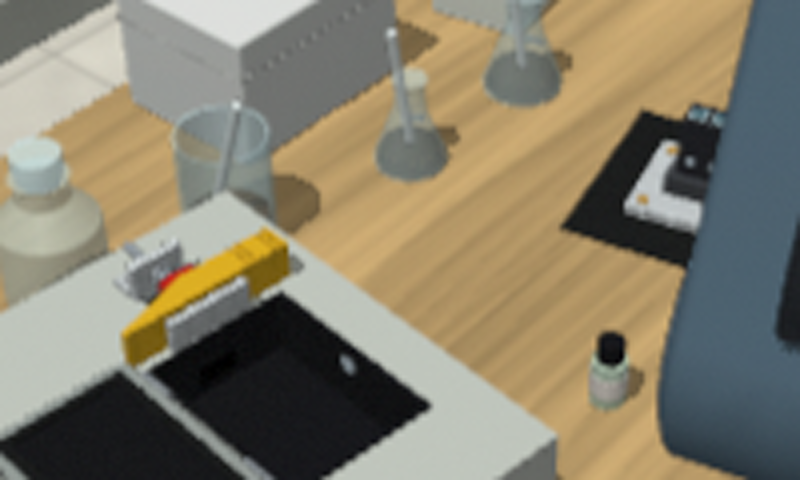

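```bash
python3 -c "
from bench import *
print(hand_in())"
```

```text
the job is handed in; nothing more can be done
None
```

The job is done and handed in at about 22 s of the 67 s allowed; `hand_in()` gives no verdict.

- **Wedge:** I pushed it in from the right along the rib, then let go. In the last pictures it stands alone with well over 5 mm of its straight bar between rib and tab, the catch pushed back. I didn't measure the catch travel or the contact force on it.
- **Carriage:** I swung it up to roughly 33–35° about its front edge, drew it back, lifted it clear of the lip and carried it to the mat. I set the front edge down first and lowered it in small steps. The highest wrist reading was about 17 N, so the load on the mat was about 22 N.
- **Final state:** The last top picture shows it flat, right way up and near the middle of the mat, with clear margin all round. In the side picture the arm hid part of it.
- **Surroundings:** The flasks, beaker, bottle, vial and screwdriver look unmoved in the last pictures, though I judged that by eye. The green and purple look-alikes were left alone, and the arm stands clear of everything.

**Disagreements:** The side camera put the tester about 3–4 mm further left than the top camera did. The insertion had enough slack for this. While turning to grip the carriage I overshot by 0.13 rad and corrected it before closing the jaws.

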